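# Gauge the vacuum part on the mat with the radius leaf that fits

## Task

Of the two sloping polished vacuum parts, the pipe end and the half-round shell, gauge the one that stands on the rubber mat: take from the rack the one radius leaf whose curve matches it, and touch it lightly to the part, square to its slope, so that curve lies fully in curve without rocking, and hold it still there for a second. Do not press the part's spring to its stop; then hang the leaf in a bay of the rack again, as the others hang, and leave all the other things where they are.

Things in the scene. Friction and masses are not known exactly. Their poses are not given: they have to be found in the camera images.
- leaf_hollow_large: loose flat steel leaf, 8 mm thick (x), 120 g: tang 24 mm wide (z = 14 to 44 mm), cross-head 70 mm wide (y; z = 0 to 14 mm), and below it a blade, 40 mm wide, with a hollow (concave) curve of radius 20 mm cut into its lower end (crown of the hollow at z = -45 mm, horn tips at z = -54 mm). Origin: middle of the head's underside; z up the tang. Hangs in the rack by its head's ends. Grip over its thickness.
- leaf_hollow_small: loose flat steel leaf, 8 mm thick (x), 120 g: tang 24 mm wide (z = 14 to 44 mm), cross-head 70 mm wide (y; z = 0 to 14 mm), and below it a blade, 40 mm wide, with a hollow (concave) curve of radius 12 mm cut into its lower end (crown at z = -45 mm, horn tips at z = -50 mm). Origin: middle of the head's underside; z up the tang. Hangs in the rack by its head's ends. Grip over its thickness.
- leaf_nose_large: loose flat steel leaf, 8 mm thick (x), 120 g: tang 24 mm wide (z = 14 to 44 mm), cross-head 70 mm wide (y; z = 0 to 14 mm), and below it a blade, 40 mm wide ending in a round (convex) nose of radius 20 mm (lowest point at z = -60 mm). Origin: middle of the head's underside; z up the tang. Hangs in the rack by its head's ends. Grip over its thickness.
- leaf_nose_small: loose flat steel leaf, 8 mm thick (x), 120 g: tang 24 mm wide (z = 14 to 44 mm), cross-head 70 mm wide (y; z = 0 to 14 mm), and below it a blade, 24 mm wide ending in a round (convex) nose of radius 12 mm (lowest point at z = -60 mm). Origin: middle of the head's underside; z up the tang. Hangs in the rack by its head's ends. Grip over its thickness.
- leaf_hollow_large_centre (a point): centre of the circle of that leaf's working curve, 65 mm below the leaf's origin on its z axis; axes as the leaf's. When leaf and part fit fully, this point lies on the part's axis.
- leaf_hollow_small_centre (a point): centre of the circle of that leaf's working curve, 57 mm below the leaf's origin on its z axis; axes as the leaf's. When leaf and part fit fully, this point lies on the part's axis.
- leaf_nose_large_centre (a point): centre of the circle of that leaf's working curve, 40 mm below the leaf's origin on its z axis; axes as the leaf's. When leaf and part fit fully, this point lies on the part's axis.
- leaf_nose_small_centre (a point): centre of the circle of that leaf's working curve, 48 mm below the leaf's origin on its z axis; axes as the leaf's. When leaf and part fit fully, this point lies on the part's axis.
- pipe: polished steel vacuum pipe end, outer radius 20 mm, 130 mm long, flange of radius 26.5 mm on its lowest 8 mm. Slopes 27 degrees, rising away from the robot. Origin: on the curve's axis at mid-length, 125 mm above the table; x along the axis, rising; y level; z square to the axis, up, leaning 27 degrees back towards the robot. The upper side is free for gauging from x = -45 to +60 mm.
- shell: polished steel half-round clamp shell: a trough of inner radius 20 mm (wall 5 mm), 130 mm long, open upwards. Slopes 27 degrees, rising away from the robot. Origin: on the curve's axis at mid-length, 125 mm above the table; x along the axis, rising; y level; z square to the axis, up, leaning 27 degrees back towards the robot. The hollow is free for gauging from x = -45 to +60 mm.
- pipe_stand: stand of the pipe end: fixed; grey base 120 x 75 mm, origin at its centre on the table. It bears the part on springs: pressed along the part's -z, it starts to give at about 1 N, then gives 1 mm per 0.8 N, and is at its stop after 14 mm (about 12 N).
- shell_stand: stand of the half-round shell: fixed; grey base 120 x 75 mm, origin at its centre on the table. It bears the part on springs: pressed along the part's -z, it starts to give at about 1 N, then gives 1 mm per 0.8 N, and is at its stop after 14 mm (about 12 N).
- mat: black rubber mat lying flat on the table, 200 x 150 x 2 mm; origin at its centre. The stand of the pipe or of the shell (grey base 120 x 75 mm) is on it, centred; the other stand is off the mat.
- rack: fixed black plastic rack: five thin posts in a row along y, each with a flat cap 40 mm deep (x), 26 mm wide (y), top at z = 100 mm; four bays between them at y = -111, -37, 37, 111 mm, 48 mm wide between caps, open above, in front and behind. A leaf hangs in a bay, head's ends on the two caps, origin at z = 100 mm, near x = 0. Origin: centre of the foot, on the table.
- amber_bottle: bystander: amber bottle, 72 mm across, 160 mm tall; origin at its foot.
- canister: bystander: red canister, 64 mm across, 110 mm tall; origin at its foot.
- beaker: bystander: clear beaker, 70 mm across, 85 mm tall; origin at its foot.
- centring_ring: bystander: aluminium ring, 48 mm across, 10 mm tall, flat on the table; origin at its underside.
- screwdriver: bystander: screwdriver lying on the table.
- grease_jar: bystander: small white jar, 48 mm across, 50 mm tall; origin at its foot.
- wrench: bystander: wrench lying on the table.
There are look-alikes about, which are no part of the job. What is shaped like the pipe_stand but turquoise is not meant.

How it is judged:
By the outcome, as a careful person would: the job done as asked, in the order asked, and still so for the second after the job is handed in, with the robot touching nothing.
It also fails if it takes over 51 s, if anything falls off the work surface, if the arm or the gripper's body presses on something with over 40 N, if the wrist force passes 120 N, or if a joint passes its speed limit or range.

## Robot

A 7-joint arm with a two-finger parallel gripper is mounted at the origin on the work surface. World frame = base frame: x ahead of the robot, y to its left, z up, the work surface at z = 0. Lengths are in m, angles in rad, forces in N, time in s.
With the tool pointing down it reaches from about 0.4 to 0.75 m from the base axis. Payload 19.5 kg.
Tool frame: the origin (TCP) lies midway between the tips of the shut fingers; the grasp point (between the pads) lies 19 mm behind it; z points along the fingers, y is the direction in which the jaws open and shut (so a half turn about z gives the same grasp; the last joint's range is limited). The gripper opens to 85 mm and grips with 20 to 120 N. Pads are 22 mm wide; open, the fingers measure 114 mm over their backs; the gripper's body (76 mm by 85 mm) begins 54 mm behind the grasp point. The pads swing forward as they close: fully open they stand 13 mm farther back than shut.
Start: joints at [-0.042, 0.707, -0.028, 1.485, 0.022, 0.951, -0.075], TCP at [0.575, 0, 0.194] pointing down, gripper open.
Joint ranges: [-2.71, 2.71], [-0.32, 2.16], [-1.57, 1.52], [0, 2.45], [-1.46, 4.6], [0, 2.02], [-2.83, 2.83]. Speed limits (rad/s): [1.89, 1.89, 2.57, 2.57, 3.01, 3.01, 3.01].

## Interface

Orientations are given as a unit quaternion [w, x, y, z].
In Python, from rig import sense, snapshot, get_calibration, close_job gives the robot as it stands. The module is installed in compiled form; this text tells all that it offers.
- The arm moves only by the shell command python3 -m pendant 'ROWS' [FORCE]. ROWS is text: rows parted by semicolons, each of 5 numbers parted by spaces: the shift along the tool's x, y, z scaled (see below), then the turn about the tool's z scaled (see below), then the opening, from 0 (shut) to 1 (fully open). A call has 1 to 12 rows; each row shifts and turns the commanded pose from where the row before left it, along the tool's axes as they then stand; what a row does not reach is not made up. The controller multiplies each number of a shift by 0.2 m and each number of a turn by pi/4 rad. A row lasts 1/10 s, in which the tool goes at most 50 mm and 8.59 degrees, less where a joint would pass 70% of its speed; a pose out of reach is approached as far as the arm can. A call with a number of a shift or a turn outside -1 to 1 is refused whole. A call with a gripper value outside its range is refused whole. The fingers move at their own pace and stop on an object; FORCE is the grip in N (left out, the last holds). Time passes only in rows, so rows that do not move let the fingers close. It gives the time, the measured TCP pose, the force and the opening at its end, in the units of the state.
- sense(): the state, without advancing time (a new reading comes with each control period).
- snapshot(name): name is "scene" or "side" or "wrist"; returns the picture (480x640x3 uint8, red, green, blue); there is no depth.
- get_calibration(name): a dict with "fx", "fy", "cx", "cy" (pixels), "rvec" (rotation vector, rad) and "tvec" (3), from world to camera coordinates, as OpenCV has them; the wrist camera has in their place "tool_from_camera" (4x4, takes a point from camera to tool coordinates, whose origin is the TCP and whose axes are the flange's). Camera axes: x right, y down, z forward; pixel columns grow to the right and rows downward; lengths in m; the calibration is good to about 2 mm. The wrist camera is an equidistant fisheye: a pixel r from the principal point sees the ray r / f radians off the axis. A picture is of the moment at which its call begins: read the wrist's pose just before it. get_calibration takes no time and is no camera call.
- close_job(): hands the job in, once; it reports no verdict.
The state is a dict: "t": time; "joint_pos": joint angles; "joint_velocities": joint speeds; "tau": joint torques, N m; "tool_pos": TCP position; "orientation": TCP orientation; "contact_force": force on the tool from outside, world axes, zero at the start; "wrist_torque": the same for the moment, N m; "finger_gap": opening from 0.0 (shut) to 1.0 (fully open).
Only numpy, scipy, OpenCV 4.12 (cv2) and the standard library are available. Lean on these libraries where they do the work, as an engineer would, in place of code of your own. Each camera call takes 0.05 s, during which the arm holds its last target. There are 200 camera calls.

## Working session

There is one attempt and no reset: what is moved stays moved. The work goes in short steps, Python scripts to look and compute and a shell command to move; the robot and the scene stay as the last step left them, time stands still between calls to the robot, and variables do not carry over. Pictures are saved under pics/ and viewed, about 8 in all and at most 12, crops included, and the job is handed in when it is done.

```bash
mkdir -p pics; ls
python3 - <<'E'
from rig import *
import cv2
s=sense(); print(s)
for n in ["scene","side","wrist"]:
    im=snapshot(n); cv2.imwrite(f"pics/{n}0.png",im[:,:,::-1]); print(n,get_calibration(n))
E
```

```text
pics
{'t': 0.0, 'joint_pos': array([-0.04171477,  0.7070855 , -0.02761437,  1.4850041 ,  0.02200447,
        0.95086156, -0.07552226]), 'joint_velocities': array([-0.00087293, -0.00019476, -0.0006099 ,  0.00030787,  0.00136207,
       -0.00010027, -0.00107468]), 'tau': array([-3.35119905e-03, -8.83210659e+01,  1.23306759e+00, -2.36173260e+01,
        1.66974653e-02,  6.38553465e-03, -2.14882397e-05]), 'tool_pos': array([5.74705376e-01, 4.28757846e-06, 1.93336341e-01]), 'orientation': array([-3.59650571e-04,  7.07109046e-01,  7.07104319e-01, -3.86501686e-04]), 'contact_force': array([ 0.38907246, -0.60262224, -0.55368813]), 'wrist_torque': array([ 0.02143436,  0.02880929, -0.00881837]), 'finger_gap': 1.0010240196112357}
scene {'fx': 478.38770521083535, 'fy': 478.38770521083535, 'cx': 311.34391450146586, 'cy': 238.54472253286212, 'rvec': array([ 1.88004326,  1.57218447, -0.64226893]), 'tvec': array([-0.18073612, -0.32783385,  1.50496814])}
side {'fx': 575.2046142410279, 'fy': 575.2046142410279, 'cx': 333.3001652643734, 'cy': 236.1478718551941, 'rvec': array([ 2.05101892, -0.44364308,  0.29074208]), 'tvec': array([-0.46630653,  0.22668714,  1.37471982])}
wrist {'fx': 371.64829954431775, 'fy': 371.64829954431775, 'cx': 317.71501099310865, 'cy': 238.98272064621946, 'tool_from_camera': array([[ 9.11455397e-04, -9.57256395e-01, -2.89239284e-01,
         7.38174269e-02],
       [ 9.99999564e-01,  9.31879831e-04,  6.70969415e-05,
        -2.61843566e-05],
       [ 2.05307279e-04, -2.89239219e-01,  9.57256826e-01,
        -1.79789771e-01],
       [ 0.00000000e+00,  0.00000000e+00,  0.00000000e+00,
         1.00000000e+00]])}
```

View pics/scene0.png

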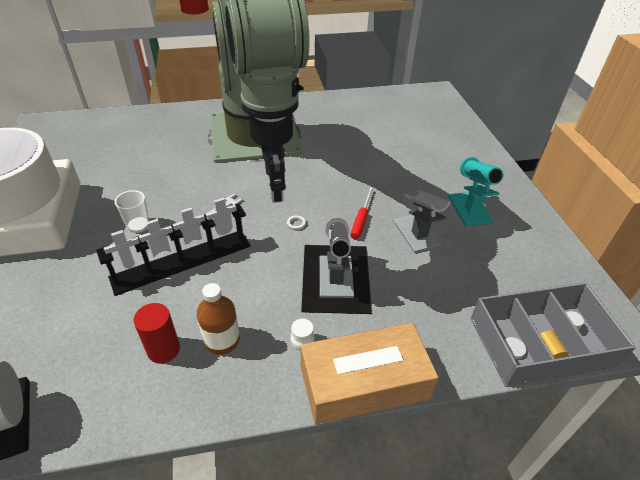

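View pics/side0.png

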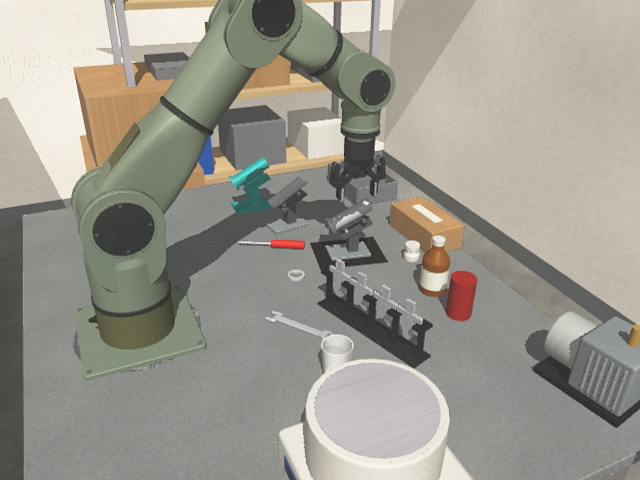

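View pics/wrist0.png

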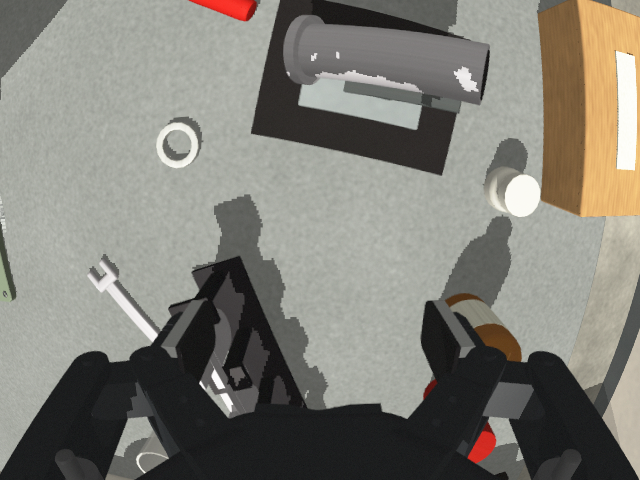

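```bash
cat > h.py <<'E'
import numpy as np, cv2
from rig import *
from scipy.spatial.transform import Rotation as R
def pose():
    s=sense(); q=s['orientation']; M=np.eye(4); M[:3,:3]=R.from_quat(np.r_[q[1:],q[0]]).as_matrix(); M[:3,3]=s['tool_pos']; return M
def ray(n,u,v,T=None):
    c=get_calibration(n); a=np.array([(u-c['cx'])/c['fx'],(v-c['cy'])/c['fy']])
    if n=='wrist':
        r=np.hypot(*a); d=np.r_[np.sin(r)*a/max(r,1e-9),np.cos(r)]; M=(pose() if T is None else T)@c['tool_from_camera']
        return M[:3,3],M[:3,:3]@d
    A=cv2.Rodrigues(c['rvec'])[0]; d=A.T@np.r_[a,1]; return -A.T@c['tvec'],d/np.linalg.norm(d)
def onz(n,u,v,z,T=None):
    o,d=ray(n,u,v,T); return o+d*(z-o[2])/d[2]
def proj(n,p,T=None):
    c=get_calibration(n)
    if n=='wrist':
        q=np.linalg.inv((pose() if T is None else T)@c['tool_from_camera'])@np.r_[p,1]; t=np.arctan2(np.hypot(*q[:2]),q[2]); a=q[:2]/np.hypot(*q[:2])*t
    else:
        q=cv2.Rodrigues(c['rvec'])[0]@p+c['tvec']; a=q[:2]/q[2]
    return np.array([a[0]*c['fx']+c['cx'],a[1]*c['fy']+c['cy']])
def tri(*rs):
    A=sum(np.eye(3)-np.outer(d,d) for o,d in rs); b=sum((np.eye(3)-np.outer(d,d))@o for o,d in rs)
    p=np.linalg.solve(A,b); return p,[round(1e3*np.linalg.norm(np.cross(p-o,d)),1) for o,d in rs]
E
python3 - <<'E'
from h import *
np.set_printoptions(precision=4,suppress=True)
a=cv2.imread('pics/scene0.png')[185:295,90:255]; b=cv2.imread('pics/side0.png')[250:365,310:440]
a=cv2.resize(a,None,fx=4.6,fy=4.6,interpolation=2); 
cv2.imwrite('pics/c1.png',a)
cv2.imwrite('pics/c2.png',cv2.resize(b,None,fx=5,fy=5,interpolation=2))
# mat corners & rack by mask
for n in['scene','side']:
    im=cv2.imread(f'pics/{n}0.png'); g=im.max(2)<45
    k,l,st,ce=cv2.connectedComponentsWithStats(g.astype(np.uint8))
    for i in range(1,k):
        if st[i,4]>600:
            c=cv2.findContours((l==i).astype(np.uint8),0,2)[0][0]; q=cv2.boxPoints(cv2.minAreaRect(c)); print(n,st[i],q.round(0).tolist(),[onz(n,*p,0.002)[:2].round(3).tolist() for p in q])
E
```

```text
scene [ 224  102   74  100 2148] [[224.0, 106.0], [297.0, 102.0], [302.0, 200.0], [229.0, 204.0]] [[-0.188, -0.084], [-0.175, 0.166], [0.341, 0.096], [0.325, -0.097]]
scene [  97  204  154   91 3632] [[96.0, 250.0], [240.0, 202.0], [256.0, 248.0], [112.0, 296.0]] [[0.44, -0.419], [0.322, -0.068], [0.5, -0.045], [0.592, -0.367]]
scene [ 302  245   70   69 2743] [[302.0, 312.0], [303.0, 245.0], [373.0, 247.0], [371.0, 314.0]] [[0.705, 0.032], [0.509, 0.07], [0.543, 0.234], [0.735, 0.177]]
scene [   0  377   30   83 1193] [[-1.0, 459.0], [1.0, 376.0], [30.0, 377.0], [28.0, 460.0]] [[0.915, -0.513], [0.755, -0.55], [0.766, -0.497], [0.924, -0.467]]
```

View pics/c1.png

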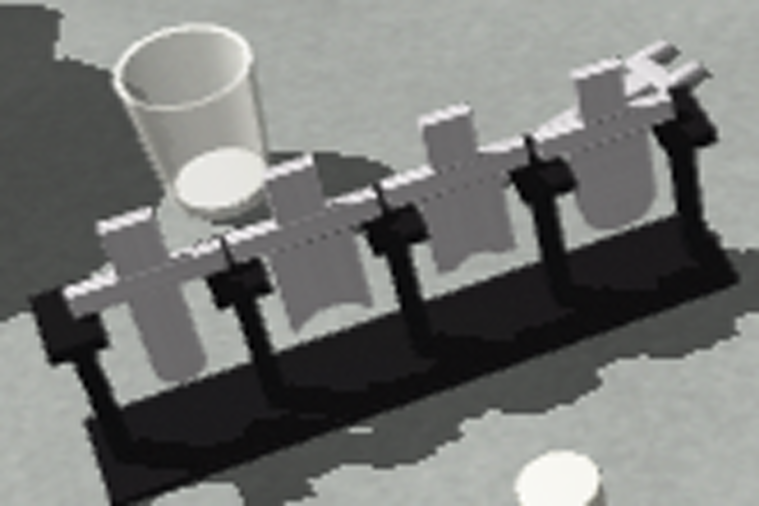

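```bash
python3 -m pendant '0.16 0 -0.15 0 1;0.16 0 -0.15 0 1;0.16 0 -0.15 0 1;0 0 0 0 1;0 0 0 0 1'
python3 - <<'E'
from h import *
T=pose(); im=snapshot('wrist'); np.save('T1.npy',T); print(T.round(4)); cv2.imwrite('pics/wrist1.png',im[:,:,::-1])
E
```

```text
t: 0.65
tool_pos: [0.5749, 0.0963, 0.2837]
orientation: [0.0, 0.707, 0.707, -0.0]
contact_force: [0.6, -0.9, 0.1]
finger_gap: 0.992
[[-1.000e-03  1.000e+00 -0.000e+00  5.749e-01]
 [ 1.000e+00  1.000e-03 -2.000e-04  9.630e-02]
 [-2.000e-04 -0.000e+00 -1.000e+00  2.837e-01]
 [ 0.000e+00  0.000e+00  0.000e+00  1.000e+00]]
```

View pics/wrist1.png

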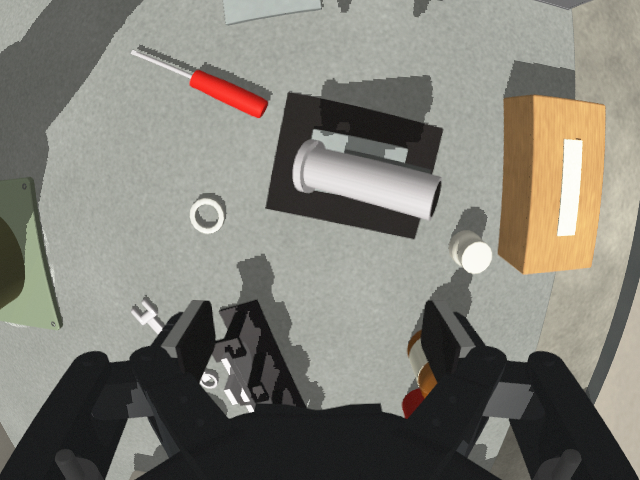

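Run:
```python
from h import *
im=cv2.imread('pics/wrist1.png'); 
for u in range(330,431,20): print(u,[int(x) for x in im[125:222:1,u].mean(1)])
```

```text
330 [29, 28, 22, 27, 26, 26, 38, 98, 105, 105, 176, 183, 182, 182, 180, 180, 180, 181, 184, 183, 182, 184, 184, 183, 160, 124, 110, 112, 115, 117, 122, 131, 138, 144, 153, 162, 169, 172, 174, 183, 187, 191, 194, 200, 202, 208, 211, 214, 217, 220, 219, 221, 225, 224, 225, 226, 229, 229, 228, 225, 225, 227, 226, 222, 219, 214, 203, 179, 119, 44, 43, 44, 45, 43, 44, 44, 46, 44, 42, 43, 42, 44, 45, 45, 42, 43, 44, 45, 41, 44, 41, 42, 45, 44, 43, 46, 63]
350 [24, 26, 27, 28, 26, 25, 26, 27, 27, 26, 60, 92, 104, 105, 104, 103, 102, 102, 104, 102, 103, 104, 102, 103, 95, 76, 59, 59, 66, 83, 109, 112, 114, 116, 118, 124, 132, 139, 146, 155, 163, 169, 173, 176, 183, 188, 191, 196, 199, 202, 208, 212, 214, 217, 219, 218, 221, 224, 225, 226, 227, 229, 230, 228, 227, 225, 226, 226, 224, 220, 217, 209, 173, 92, 46, 43, 41, 42, 42, 43, 44, 42, 46, 44, 41, 44, 44, 44, 43, 45, 44, 44, 46, 43, 43, 46, 44]
370 [23, 26, 27, 27, 23, 25, 26, 24, 26, 26, 24, 26, 26, 29, 43, 86, 100, 102, 103, 102, 103, 102, 103, 103, 100, 101, 100, 101, 102, 80, 61, 61, 60, 67, 100, 110, 113, 115, 116, 120, 127, 135, 142,
[... 880 characters left out ...]
 79, 103, 110, 113, 114, 117, 120, 125, 135, 140, 146, 154, 163, 170, 174, 175, 181, 186, 190, 194, 195, 201, 205, 210, 212, 213, 219, 221, 221, 222, 226, 228, 229, 229, 231, 232, 231, 228, 226, 225, 226, 226, 224, 220, 217, 211, 192, 74, 45, 46, 45, 46, 46, 43]
430 [69, 45, 45, 44, 45, 43, 44, 43, 45, 47, 47, 46, 45, 43, 44, 43, 43, 41, 43, 43, 43, 42, 41, 42, 42, 45, 46, 42, 43, 43, 43, 44, 44, 42, 44, 45, 45, 45, 42, 44, 40, 42, 42, 44, 53, 55, 56, 54, 62, 95, 109, 112, 113, 115, 118, 124, 132, 139, 144, 153, 157, 165, 172, 175, 177, 184, 189, 192, 195, 201, 204, 208, 212, 214, 216, 220, 221, 222, 225, 225, 221, 215, 194, 184, 165, 151, 135, 117, 103, 88, 89, 108, 136, 142, 148, 157, 169]
```

```bash
cat > axis.py <<'E'
from h import *
np.set_printoptions(precision=4,suppress=True)
T=np.load('T1.npy')
up=[(350,149.8),(370,154.2),(390,159.4),(410,163.8),(430,168.5)]
lo=[(330,193.1),(350,197.8),(370,203.8),(390,209.3),(410,214.9)]
def plane(pts):
    D=np.array([ray('wrist',u+0.,v,T)[1] for u,v in pts]); n=np.linalg.svd(D)[2][2]; return n,1e3*(D@n)
o,c=ray('wrist',385,185,T)
n1,r1=plane(up); n2,r2=plane(lo); n1*=np.sign(n1@c); n2*=np.sign(n2@c); print(r1,r2)
d=np.cross(n1,n2); d/=np.linalg.norm(d); d*=np.sign(d[0])
# point on axis nearest camera
p=np.linalg.solve(np.array([n1,n2,d]),[.02,.02,0])+o
print('dir',d,'slope',np.degrees(np.arcsin(d[2])),'yaw',np.degrees(np.arctan2(d[1],d[0])))
m=p+d*(.125-p[2])/d[2]; print('axis at z=.125',m)
# mat centre
im=cv2.imread('pics/wrist1.png')
for q in [(289,93),(442,128),(415,238),(267,208)]: print('mat',onz('wrist',*q,.002,T))
# upper end of the pipe top edge (430,178),(432,219)
for q in [(440,178),(432,219)]: print(onz('wrist',*q,.125+.0295,T))
E
python3 axis.py
```

```text
[ 0.3519  0.3745 -1.1876 -0.1486  0.6159] [-0.6188  1.0859 -0.3192 -0.1595  0.0094]
dir [ 0.8813 -0.1608  0.4444] slope 26.388047246350386 yaw -10.342071327102655
axis at z=.125 [0.5534 0.1419 0.125 ]
mat [0.5396 0.2164 0.002 ]
mat [0.7324 0.178  0.002 ]
mat [0.704  0.0322 0.002 ]
mat [0.5102 0.0718 0.002 ]
[0.6806 0.1321 0.1545]
[0.6758 0.0954 0.1545]
```

```bash
sed -i 's/^up=.*/up=[(350,154),(370,158.6),(390,163.2),(410,168.2),(430,173.3)]/' axis.py; python3 axis.py
python3 - <<'E'
import cv2,numpy as np
im=cv2.imread('pics/wrist1.png')[125:240,285:450]; a=cv2.resize(im,None,fx=4.5,fy=4.5,interpolation=2); cv2.imwrite('pics/c3.png',np.clip(a.astype(float)*1.3,0,255).astype(np.uint8))
E
```

```text
[-0.021   0.1395 -0.1866  0.0396  0.0288] [-0.6188  1.0859 -0.3192 -0.1595  0.0094]
dir [ 0.8867 -0.1643  0.4321] slope 25.60180194036103 yaw -10.495158483333654
axis at z=.125 [0.6136 0.126  0.125 ]
mat [0.5396 0.2164 0.002 ]
mat [0.7324 0.178  0.002 ]
mat [0.704  0.0322 0.002 ]
mat [0.5102 0.0718 0.002 ]
[0.6806 0.1321 0.1545]
[0.6758 0.0954 0.1545]
```

View pics/c3.png

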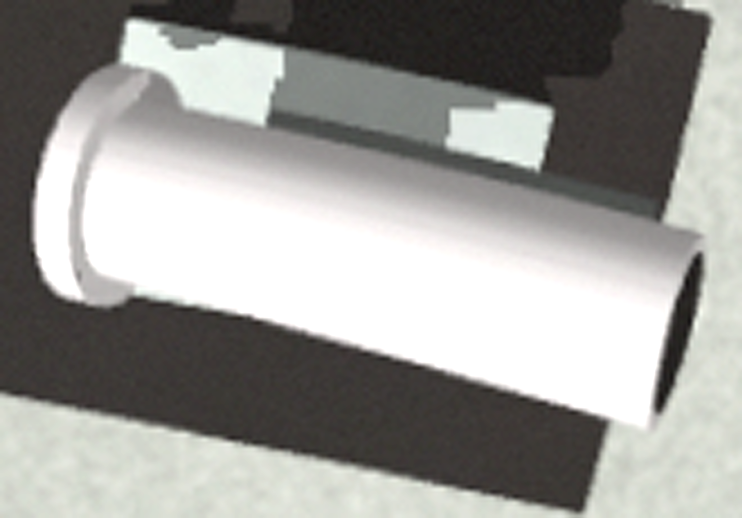

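```bash
sed -i 's/^lo=.*/lo=[(370,203.8),(390,209.3),(410,214.9)]/' axis.py; python3 axis.py|sed -n 2,3p;  python3 - <<'E'
from h import *
np.set_printoptions(precision=4,suppress=True)
for u,v,z in [(249.8,245.9,0),(113.9,293.7,0),(153,221.3,.144),(117,233,.144),(186.5,209.5,.144),(220,199.5,.144),(155,339,.05),(219,330,.0),(298,342,0)]: print(u,v,onz('scene',u,v,z))
E
```

```text
dir [ 0.8964 -0.1673  0.4104] slope 24.227687606583576 yaw -10.571092541057471
axis at z=.125 [0.6106 0.1266 0.125 ]
249.8 245.9 [ 0.4883 -0.0578 -0.    ]
113.9 293.7 [ 0.584 -0.364  0.   ]
153 221.3 [ 0.5244 -0.2527  0.144 ]
117 233 [ 0.5481 -0.323   0.144 ]
186.5 209.5 [ 0.4982 -0.1838  0.144 ]
220 199.5 [ 0.4767 -0.1112  0.144 ]
155 339 [ 0.7543 -0.2583  0.05  ]
219 330 [ 0.7193 -0.1424 -0.    ]
298 342 [0.776  0.0129 0.    ]
```

```bash
python3 -m pendant '-0.22 -0.03 0 0 1;-0.22 -0.03 0 0 1;-0.22 -0.03 0 0 1;-0.22 -0.03 0 0 1;-0.22 -0.03 0 0 1;-0.22 -0.03 0 0 1;-0.22 -0.03 0 0 1;-0.22 -0.03 0 0 1'; python3 -m pendant '0 0 0 0.18 1;0 0 0 0.18 1;0 0 0 0.18 1;0 0 0 0.18 1;0 0 0 0.18 1;0 0 0 0.18 1;0 0 0 0.18 1;0 0 0 0.18 1;0 0 0 0.18 1;0 0 0 0 1;0 0 0 0 1'
python3 - <<'E'
from h import *
T=pose(); im=snapshot('wrist'); np.save('T2.npy',T); print(T.round(4),sense()['joint_pos'].round(2)); cv2.imwrite('pics/wrist2.png',im[:,:,::-1])
E
```

```text
t: 1.5
tool_pos: [0.5255, -0.2588, 0.2829]
orientation: [-0.001, 0.708, 0.707, -0.0]
contact_force: [0.9, -0.1, -0.2]
finger_gap: 1.002
t: 2.6
tool_pos: [0.5264, -0.2565, 0.2832]
orientation: [-0.0, 0.989, 0.15, -0.001]
contact_force: [-0.7, -0.6, 0.1]
finger_gap: 0.995
[[ 9.548e-01  2.972e-01 -1.300e-03  5.264e-01]
 [ 2.972e-01 -9.548e-01  0.000e+00 -2.565e-01]
 [-1.200e-03 -4.000e-04 -1.000e+00  2.832e-01]
 [ 0.000e+00  0.000e+00  0.000e+00  1.000e+00]] [ 0.24  0.66  0.33  1.28 -0.22  1.23 -0.69]
```

View pics/wrist2.png

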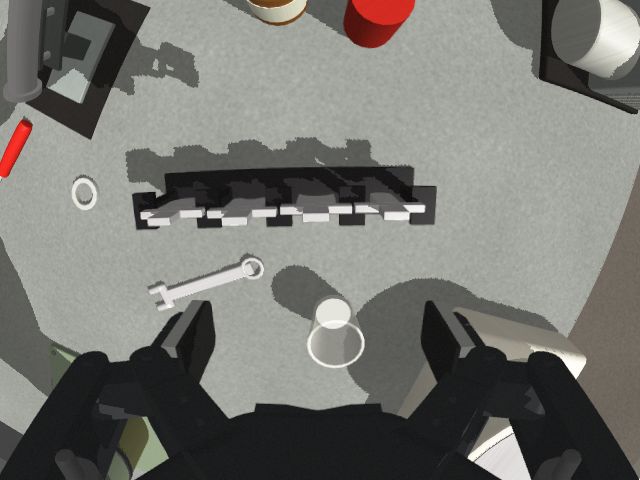

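```bash
cat > rk.py <<'E'
from h import *
import sys
np.set_printoptions(precision=4,suppress=True)
def run(f,T,roi):
    im=cv2.imread(f); x0,y0,x1,y1=roi
    g=(im.min(2)>205).astype(np.uint8); m=np.zeros_like(g); m[y0:y1,x0:x1]=g[y0:y1,x0:x1]
    k,l,st,ce=cv2.connectedComponentsWithStats(m)
    for i in range(1,k):
        if st[i,4]<25: continue
        c=cv2.findContours((l==i).astype(np.uint8),0,2)[0][0]; r=cv2.minAreaRect(c)
        print(st[i],ce[i].round(1),'w',np.round(r[1],1),onz('wrist',*ce[i],.144,T),onz('wrist',*ce[i],.114,T))
if __name__=='__main__': run('pics/wrist2.png',np.load('T2.npy'),(130,180,440,235))
E
python3 rk.py
python3 - <<'E'
import cv2
im=cv2.imread('pics/wrist2.png')[175:235,125:445]; print(im[200-175:228-175,317-125].mean(1).astype(int))
cv2.imwrite('pics/c4.png',cv2.resize(im[:,:],None,fx=2.5,fy=2.5,interpolation=0))
E
```

```text
[385 205  40  15 316] [403.7 212.5] w [14. 39.] [ 0.5512 -0.3293  0.144 ] [ 0.5468 -0.3382  0.114 ]
[281 207  21   7 110] [289.5 210.6] w [ 6. 20.] [ 0.5221 -0.2318  0.144 ] [ 0.515  -0.2315  0.114 ]
[329 207  23   6 138] [340.  209.5] w [ 5. 22.] [ 0.5362 -0.2738  0.144 ] [ 0.5305 -0.2776  0.114 ]
[356 206  22   6 106] [364.7 208.8] w [ 5. 21.] [ 0.5434 -0.2945  0.144 ] [ 0.5384 -0.3001  0.114 ]
[180 210  22   7 130] [191.1 213.4] w [ 6. 21.] [ 0.4933 -0.1453  0.144 ] [ 0.4836 -0.137   0.114 ]
[207 211  17   7  90] [214.4 214.3] w [ 6. 16.] [ 0.4989 -0.1673  0.144 ] [ 0.4897 -0.1609  0.114 ]
[252 210  24   7 152] [263.5 212.8] w [ 6. 23.] [ 0.5134 -0.2102  0.144 ] [ 0.5055 -0.2079  0.114 ]
[141 212  29  13 185] [154.6 219.5] w [12. 28.] [ 0.477  -0.1105  0.144 ] [ 0.4657 -0.0988  0.114 ]
[303 214  26   8 191] [315.4 217.2] w [ 7. 25.] [ 0.5231 -0.2553  0.144 ] [ 0.5161 -0.2572  0.114 ]
[222 218  25   8 180] [233.8 221.1] w [ 7. 24.] [ 0.4981 -0.1862  0.144 ] [ 0.4888 -0.1816  0.114 ]
[ 99  99  97  99  99 100 102  97  96  99  98  98  99 176 218 225 225 226
 226 226 225 214 172 173 173 171 169 165]
```

View pics/c4.png

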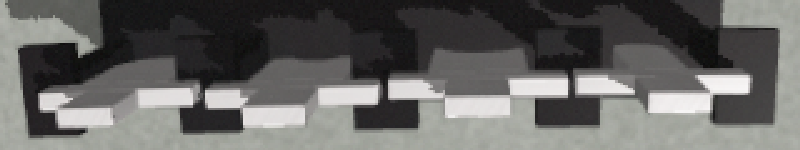

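```bash
python3 -m pendant '-0.014 -0.01 0.2 0 0.8;0 0 0.2 0 0.6;0 0 0 0 0.6;0 0 0 0 0.6'
python3 - <<'E'
from h import *
from rk import run
T=pose(); im=snapshot('wrist'); np.save('T3.npy',T); print(T[:3,3],T[:3,1]); cv2.imwrite('pics/wrist3.png',im[:,:,::-1])
p=proj('wrist',np.array([.5231,-.2553,.144]),T); print(p)
u,v=p.astype(int); run('pics/wrist3.png',T,(u-70,v-35,u+70,v+35))
T2=np.load('T2.npy')
for n in ['caps']:
  for q in [(352.5,186.5),(352.5,225),(423,186.5),(423,225)]: print(onz('wrist',*q,.1,T2))
print(tri(ray('scene',153,221.3),ray('wrist',315.4,217.2,T2)))
E
```

```text
t: 3.05
tool_pos: [0.5238, -0.2553, 0.2048]
orientation: [0.0, 0.989, 0.149, -0.0]
contact_force: [0.3, -0.8, 0.1]
finger_gap: 0.598
[ 0.5238 -0.2553  0.2048] [ 0.2953 -0.9554  0.0001]
[317.471  241.3076]
[334 224  30  10 264] [348.7 228.9] w [ 8.9 29.1] [ 0.5377 -0.2728  0.144 ] [ 0.5306 -0.2777  0.114 ]
[368 224  19   9 164] [376.9 228. ] w [ 8. 18.] [ 0.544  -0.2909  0.144 ] [ 0.5377 -0.298   0.114 ]
[273 226  28   9 206] [284.2 230.3] w [ 8. 27.] [ 0.5239 -0.2316  0.144 ] [ 0.5151 -0.2314  0.114 ]
[247 229  20  10 186] [256.2 233.2] w [ 9. 19.] [ 0.5162 -0.2138  0.144 ] [ 0.5065 -0.2114  0.114 ]
[301 236  35  11 350] [318.  241.2] w [10. 34.] [ 0.5233 -0.2556  0.144 ] [ 0.5144 -0.2584  0.114 ]
[ 0.5537 -0.2838  0.1   ]
[ 0.5164 -0.2964  0.1   ]
[ 0.5764 -0.3523  0.1   ]
[ 0.5388 -0.3669  0.1   ]
(array([ 0.5224, -0.2543,  0.1421]), [np.float64(1.1), np.float64(1.1)])
```

```bash
python3 -m pendant '0 0 0.22 0 0.6;0 0 0.21 0 0.6;0 0 0 0 0.6;0 0 0 0 0.6' 40;  python3 -m pendant '0 0 0 0 0.1;0 0 0 0 0.1;0 0 0 0 0.1;0 0 0 0 0.1;0 0 0 0 0.1;0 0 0 0 0.1' 40; python3 -m pendant '0 0 -0.1 0 0.1;0 0 -0.2 0 0.1;0 0 -0.2 0 0.1;0 0 0 0 0.1;0 0 0 0 0.1' 40
```

```text
t: 3.5
tool_pos: [0.5245, -0.2556, 0.12]
orientation: [0.001, 0.989, 0.149, 0.001]
contact_force: [0.2, -0.5, 1.9]
finger_gap: 0.597
t: 4.1
tool_pos: [0.5237, -0.2549, 0.1179]
orientation: [-0.0, 0.989, 0.149, -0.0]
contact_force: [-0.1, -0.6, 0.3]
finger_gap: 0.098
t: 4.6
tool_pos: [0.5239, -0.2549, 0.2182]
orientation: [0.0, 0.989, 0.149, 0.0]
contact_force: [-0.2, 0.6, 0.3]
finger_gap: 0.098
```

Run:
```python
from h import *
im=snapshot('wrist')[:,:,::-1]; b=snapshot('side')[:,:,::-1][150:370,290:450]; c=snapshot('scene')[:,:,::-1][100:300,80:280]
cv2.imwrite('pics/w4.png',im)
o=np.zeros((600,800,3),np.uint8); o[:300,:400]=cv2.resize(im,(400,300)); o[:300,400:700]=cv2.resize(c,(300,300)); o[300:,:436]=cv2.resize(b,(436,300+299-299)); o[300:600,440:740]=cv2.resize(im[200:350,240:390],(300,300)); cv2.imwrite('pics/m4.png',o)
```

```text
(no output)
```

View pics/m4.png

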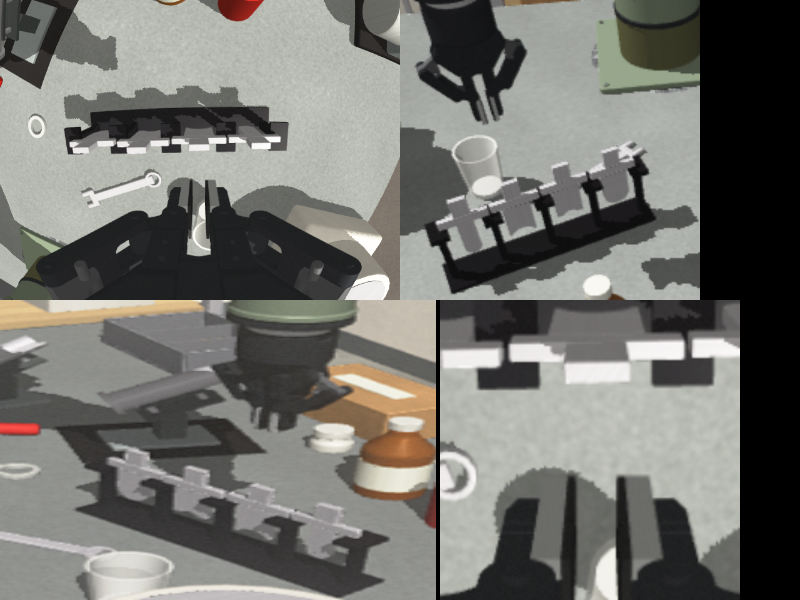

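Run:
```python
from h import *
np.set_printoptions(precision=4,suppress=True)
T=pose(); print(T)
print(proj('scene',T[:3,3]),proj('side',T[:3,3]))
# observed tips scene
for z in(.2,.218,.24,.26): print(z,onz('scene',132,182,z))
# side crop: tips at (250..300,430)
s=(290+276*160/436, 150+130*220/300); print(s, tri(ray('scene',132,182),ray('side',*s)))
print(tri(ray('scene',132,182),ray('wrist',318,290)))
```

```text
[[ 0.9558  0.2941 -0.0015  0.5234]
 [ 0.2941 -0.9558  0.0007 -0.2547]
 [-0.0013 -0.0011 -1.      0.2168]
 [ 0.      0.      0.      1.    ]]
[143.9238 194.1529] [387.9954 260.4451]
0.2 [ 0.4565 -0.2868  0.2   ]
0.218 [ 0.4809 -0.2806  0.218 ]
0.24 [ 0.5107 -0.2729  0.24  ]
0.26 [ 0.5379 -0.266   0.26  ]
(391.2844036697248, 245.33333333333331) (array([ 0.527 , -0.2647,  0.2564]), [np.float64(5.0), np.float64(5.0)])
(array([ 0.5349, -0.259 ,  0.2588]), [np.float64(7.5), np.float64(7.5)])
```

```bash
python3 -m pendant '0 0 0.1 0 0.6;0 0 0.2 0 0.6;0 0 0.2 0 0.6;0 0 0.08 0 0.6;0 0 0 0 0.6' 40;  python3 -m pendant '0 0 0.04 0 0.6;0 0 0 0 0.6'; python3 -m pendant '0 0 0.03 0 0.6;0 0 0 0 0.6'
python3 - <<'E'
from h import *
im=snapshot('wrist')[:,:,::-1]; b=snapshot('side')[:,:,::-1][190:370,300:440]; c=snapshot('scene')[:,:,::-1][130:300,90:260]
o=np.zeros((600,800,3),np.uint8); o[:,:360]=cv2.resize(c[:,:102+0],(360,600)); o[:300,360:660]=cv2.resize(im[180:330,240:390],(300,300)); o[300:,360:760]=cv2.resize(b[20:120,0:133],(400,300)); cv2.imwrite('pics/m5.png',o)
E
```

```text
t: 5.25
tool_pos: [0.5223, -0.2542, 0.0991]
orientation: [-0.001, 0.989, 0.149, -0.002]
contact_force: [-0.3, -0.7, 0.7]
finger_gap: 0.598
t: 5.45
tool_pos: [0.5237, -0.2549, 0.0937]
orientation: [0.0, 0.989, 0.149, -0.0]
contact_force: [-0.4, 0.1, 0.5]
finger_gap: 0.602
t: 5.65
tool_pos: [0.5237, -0.2548, 0.0876]
orientation: [-0.0, 0.989, 0.149, -0.0]
contact_force: [0.2, -0.3, 0.1]
finger_gap: 0.603
```

View pics/m5.png

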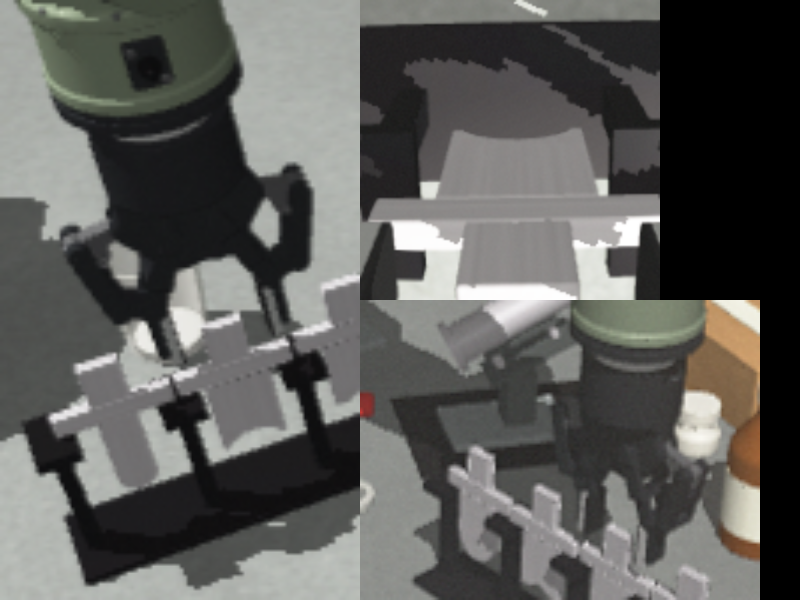

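```bash
python3 -m pendant '0 0 0 0 0.15;0 0 0 0 0.15;0 0 0 0 0.15;0 0 0 0 0.15;0 0 0 0 0.15' 40
```

```text
t: 6.3
tool_pos: [0.5238, -0.2548, 0.0881]
orientation: [-0.0, 0.989, 0.149, 0.0]
contact_force: [-0.8, 1.5, 6.1]
finger_gap: 0.265
```

```bash
python3 -m pendant '0 0 -0.05 0 0.1;0 0 -0.05 -0.02 0.1;0 0 0 0 0.1;0.09 0 0 0 0.1;0.09 0 0 0 0.1;0 0 0 0 0.1;0 0 0 0 0.1' 40
python3 - <<'E'
from h import *
T=pose();print(T.round(4)); im=snapshot('wrist')[:,:,::-1]; cv2.imwrite('pics/w6.png',im); b=snapshot('side')[:,:,::-1]; c=snapshot('scene')[:,:,::-1]; cv2.imwrite('pics/sd6.png',b); cv2.imwrite('pics/sc6.png',c)
o=np.zeros((600,800,3),np.uint8); o[:,:400]=cv2.resize(c[170:320,120:220],(400,600)); o[:300,400:]=cv2.resize(im[120:330,180:460],(400,300)); o[300:,400:]=cv2.resize(b[230:350,310:470],(400,300)); cv2.imwrite('pics/m6.png',o)
E
```

```text
t: 7.0
tool_pos: [0.5576, -0.2438, 0.1076]
orientation: [-0.0, 0.988, 0.157, -0.0]
contact_force: [-0.5, -0.4, -1.5]
finger_gap: 0.269
[[ 9.510e-01  3.092e-01 -5.000e-04  5.576e-01]
 [ 3.092e-01 -9.510e-01 -1.000e-04 -2.438e-01]
 [-5.000e-04 -1.000e-04 -1.000e+00  1.076e-01]
 [ 0.000e+00  0.000e+00  0.000e+00  1.000e+00]]
```

View pics/m6.png

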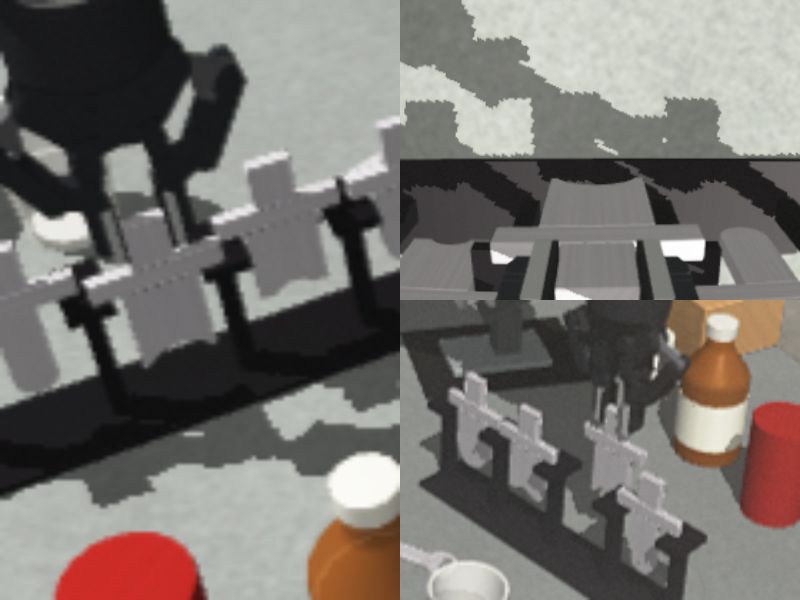

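```bash
python3 -m pendant '0 0 0.07 0 0.1;0 0 0.073 0 0.1;0 0 0 0 0.1' 25; python3 -m pendant '-0.04 0 0 0 0.1;-0.04 0 0 0 0.1;-0.037 0 0 0 0.1;0 0 0 0 0.1' 25
python3 - <<'E'
from h import *
T=pose();print(T[:3,3].round(4),sense()['contact_force'],sense()['wrist_torque']); np.save('T7.npy',T)
for n in ['wrist','side','scene']: cv2.imwrite(f'pics/{n}7.png',snapshot(n)[:,:,::-1])
E
```

```text
t: 7.45
tool_pos: [0.5568, -0.2436, 0.0779]
orientation: [-0.001, 0.988, 0.156, -0.001]
contact_force: [-0.1, -0.0, -1.3]
finger_gap: 0.266
t: 7.85
tool_pos: [0.5359, -0.2513, 0.0804]
orientation: [0.0, 0.988, 0.156, 0.001]
contact_force: [6.2, 2.8, -0.9]
finger_gap: 0.267
[ 0.5359 -0.2513  0.0804] [ 6.16358471  2.76727913 -0.94694916] [ 0.52799774 -1.23978309  0.03879723]
```

```bash
python3 -m pendant '0.1 0 0 0 0.1;0.1 0 0 0 0.1;0 0 -0.2 0 0.1;0 0 -0.2 0 0.1;0 0 -0.2 0 0.1;0 0 -0.1 0 0.1;0 0 0 0 0.1;0 0 0 0 0.1' 40
python3 - <<'E'
from h import *
T=pose();print(T[:3,3].round(4),sense()['contact_force']); np.save('T8.npy',T)
for n in ['wrist','side','scene']: cv2.imwrite(f'pics/{n}8.png',snapshot(n)[:,:,::-1])
im=cv2.imread('pics/wrist8.png')
for k in [-70,-30,-17,0,17,30,70]:
  print(k,[int(x) for x in im[150:300:2,318+k].mean(1)])
for v in [170,190,210,220,230,240,250]: print(v,[int(x) for x in im[v,230:410:3].mean(1)])
E
```

```text
t: 8.8
tool_pos: [0.5731, -0.2389, 0.2191]
orientation: [-0.0, 0.988, 0.156, -0.0]
contact_force: [-0.4, -0.1, -1.5]
finger_gap: 0.267
[ 0.5731 -0.2389  0.2191] [-0.43353568 -0.13208991 -1.45031286]
-70 [182, 181, 183, 178, 182, 189, 184, 177, 172, 172, 176, 176, 174, 180, 179, 177, 185, 189, 181, 178, 178, 183, 175, 173, 175, 176, 179, 181, 179, 180, 134, 99, 102, 102, 77, 24, 23, 26, 25, 26, 32, 53, 51, 51, 52, 52, 53, 51, 53, 51, 50, 53, 76, 114, 112, 118, 114, 111, 112, 113, 127, 133, 128, 127, 126, 127, 125, 201, 232, 233, 232, 172, 172, 166, 170]
-30 [184, 183, 181, 183, 184, 179, 177, 180, 185, 185, 176, 181, 181, 175, 179, 179, 181, 178, 169, 107, 103, 103, 102, 101, 100, 101, 102, 103, 111, 116, 115, 116, 116, 114, 115, 113, 114, 113, 112, 113, 111, 113, 111, 111, 113, 113, 112, 112, 112, 114, 113, 114, 122, 115, 114, 117, 116, 114, 115, 114, 124, 135, 131, 126, 128, 157, 233, 101, 42, 31, 23, 26, 22, 29, 27]
-17 [181, 183, 184, 178, 185, 185, 180, 180, 186, 183, 178, 182, 185, 180, 180, 181, 180, 175, 102, 102, 101, 100, 103, 103, 100, 102, 99, 98, 95, 98, 99, 117, 116, 115
[... 2960 characters left out ...]
 114, 113, 115, 115, 116, 115, 114, 114, 115, 117, 114, 113, 117, 116, 116, 115, 117, 49, 31, 26, 26, 27, 38, 68, 46, 38, 69, 26, 22, 28, 25, 26, 25, 26, 28]
240 [51, 48, 50, 52, 51, 52, 52, 54, 51, 54, 54, 52, 30, 29, 23, 22, 65, 114, 114, 113, 113, 113, 115, 114, 116, 114, 114, 115, 114, 114, 115, 114, 116, 114, 118, 117, 115, 114, 116, 114, 117, 115, 117, 65, 67, 68, 66, 68, 69, 69, 68, 69, 70, 70, 70, 72, 24, 24, 30, 25]
250 [51, 51, 48, 49, 52, 52, 50, 52, 52, 52, 55, 53, 55, 56, 56, 55, 116, 114, 111, 113, 114, 115, 116, 115, 115, 112, 112, 114, 113, 114, 113, 114, 116, 113, 116, 117, 113, 113, 119, 114, 115, 116, 115, 99, 67, 67, 69, 68, 69, 70, 69, 69, 69, 69, 72, 71, 72, 72, 72, 73]
```

```bash
cat > tilt.py <<'E'
from h import *
from scipy.optimize import least_squares
obs=[(-45,4,0,211.5),(-54,4,18,205.5),(0,4,30,254.5),(14,4,30,270.5),(14,-4,30,283.5)]
def pts(q):
    th,dx,s=q; D=np.array([np.sin(th),np.cos(th)]); N=np.array([np.cos(th),-np.sin(th)])
    o=np.array([dx,-s])  # leaf origin, tool x,z (mm)
    r=[]
    for lz,f,y,_ in obs:
        p=o-lz*D+f*N; r.append(proj('wrist',np.array([p[0],y,p[1]])/1e3,np.eye(4))[1])
    return np.array(r)
s=least_squares(lambda q:pts(q)-[o[3] for o in obs],[.4,5,12]); J=np.linalg.inv(s.jac.T@s.jac)
print(np.degrees(s.x[0]),s.x[1:],s.fun.round(2),np.degrees(J[0,0]**.5),J.diagonal()[1:]**.5)
for s0 in (8,10,12,14,16):
    t=least_squares(lambda q:pts([q[0],q[1],s0])-[o[3] for o in obs],[.4,5]); print(s0,np.degrees(t.x[0]),t.x[1],t.fun.round(1))
E
python3 tilt.py
```

```text
15.979292896051287 [ 7.52183056 -0.58251078] [ 0.42 -0.28 -0.36  0.25 -0.03] 2.1481161054339832 [ 3.76429487 10.33298329]
8 14.278536888405592 10.641043064546185 [ 0.4 -0.2 -0.8 -0.   0.7]
10 13.88581107764861 11.368039583672088 [ 0.3 -0.2 -0.9 -0.1  0.8]
12 13.494381352344867 12.09507623655997 [ 0.3 -0.2 -1.  -0.2  1. ]
14 13.104217516174609 12.822150413498896 [ 0.3 -0.1 -1.1 -0.3  1.2]
16 12.715289210530063 13.549259670104167 [ 0.3 -0.1 -1.2 -0.3  1.4]
```

Run:
```python
from h import *
im=cv2.imread('pics/w6.png')
for k in [-30,-18,0,18,30,-45,45]: print(k,[int(x) for x in im[236:312,318+k].mean(1)])
```

```text
-30 [30, 30, 30, 31, 31, 32, 33, 31, 50, 125, 126, 126, 126, 126, 126, 126, 124, 124, 124, 124, 124, 126, 124, 124, 123, 124, 125, 122, 122, 123, 122, 121, 122, 122, 121, 123, 123, 122, 122, 123, 124, 132, 136, 129, 123, 126, 128, 127, 127, 124, 125, 108, 66, 33, 32, 34, 32, 30, 33, 32, 34, 33, 32, 32, 30, 31, 29, 29, 30, 32, 32, 29, 32, 28, 28, 29]
-18 [32, 31, 29, 32, 29, 30, 31, 30, 29, 30, 31, 75, 114, 125, 126, 126, 128, 126, 128, 127, 127, 128, 126, 127, 127, 128, 127, 125, 127, 124, 125, 125, 126, 124, 125, 123, 124, 124, 123, 125, 125, 134, 141, 125, 124, 126, 129, 127, 125, 126, 126, 125, 127, 145, 141, 121, 124, 125, 124, 125, 124, 124, 125, 125, 124, 123, 126, 127, 127, 125, 126, 126, 126, 126, 126, 128]
0 [28, 28, 30, 27, 31, 31, 31, 31, 32, 27, 30, 30, 28, 96, 121, 124, 127, 126, 125, 125, 127, 126, 127, 126, 125, 126, 125, 125, 125, 126, 126, 125, 125, 125, 126, 126, 125, 126, 127, 127, 126, 136, 144, 126, 124, 127, 131, 128, 127, 126, 126, 125, 135, 145, 141, 126, 124, 124, 123, 124, 123, 124, 124, 124, 125, 125, 122, 125, 126, 124, 124, 123, 124, 124, 127, 126]
18 [57
[... 701 characters left out ...]
 27, 30, 29, 28]
-45 [76, 76, 77, 76, 77, 76, 75, 75, 76, 74, 76, 76, 74, 77, 75, 76, 78, 75, 76, 74, 76, 76, 56, 32, 26, 24, 24, 25, 23, 27, 27, 27, 27, 26, 23, 27, 27, 27, 27, 27, 34, 34, 76, 112, 124, 121, 128, 127, 125, 123, 124, 125, 124, 138, 142, 134, 128, 125, 120, 120, 121, 120, 121, 122, 120, 119, 120, 121, 120, 122, 121, 120, 121, 121, 119, 121]
45 [29, 30, 31, 30, 28, 32, 31, 30, 28, 31, 26, 30, 33, 32, 70, 85, 87, 88, 87, 78, 42, 29, 29, 29, 28, 24, 26, 28, 25, 24, 26, 23, 26, 23, 25, 29, 26, 25, 26, 24, 27, 95, 125, 124, 127, 129, 128, 129, 128, 127, 127, 134, 192, 240, 249, 246, 236, 226, 202, 167, 158, 120, 118, 120, 118, 120, 119, 119, 120, 120, 121, 120, 121, 120, 121, 121]
```

```bash
sed 's/^obs=.*/obs=[(-45,4,0,249.2),(-54,4,18,244.3),(0,4,33,277.4),(14,4,33,288.3)]/' tilt.py > tilt6.py; sed -i 's/,\[\.4,5/,[.0,0/' tilt6.py; python3 tilt6.py
```

```text
5.725575242495263 [-23.01869832 -41.40577508] [-0.1   0.07  0.05 -0.03] 14.669403929183071 [ 52.53190075 125.59900437]
8 0.08678731844449473 -2.3458163702490977 [-0.2  0.3 -0.3  0.2]
10 -0.13674973006391042 -1.5087204094695876 [-0.2  0.3 -0.3  0.3]
12 -0.3599517415658207 -0.6716230898503537 [-0.2  0.3 -0.3  0.3]
14 -0.582821786685834 0.16547347968407086 [-0.2  0.3 -0.4  0.3]
16 -0.8053626961464991 1.0025668924680886 [-0.2  0.3 -0.4  0.3]
```

Run:
```python
from h import *
im=cv2.imread('pics/wrist8.png')
for k in [-30,-18,0,18,30]: print(k,[int(x) for x in im[198:216,318+k].mean(1)])
for k in [-45,-40,0,40,45]: print(k,[int(x) for x in im[248:290,318+k].mean(1)])
```

```text
-30 [100, 101, 101, 101, 102, 101, 103, 105, 111, 116, 116, 116, 115, 116, 116, 116, 116, 115]
-18 [101, 102, 103, 102, 102, 98, 96, 97, 97, 98, 99, 99, 99, 113, 117, 115, 116, 116]
0 [97, 95, 95, 96, 95, 96, 98, 100, 100, 106, 128, 172, 160, 165, 120, 112, 115, 118]
18 [102, 99, 99, 97, 101, 99, 100, 98, 99, 99, 104, 103, 102, 115, 117, 117, 115, 114]
30 [100, 101, 101, 101, 99, 100, 98, 99, 105, 117, 116, 115, 115, 115, 116, 117, 114, 116]
-45 [50, 55, 55, 55, 57, 43, 52, 94, 114, 114, 113, 115, 116, 117, 117, 114, 113, 114, 115, 112, 113, 117, 126, 137, 134, 131, 129, 128, 127, 127, 128, 129, 129, 129, 128, 129, 124, 145, 121, 118, 86, 61]
-40 [115, 117, 116, 115, 116, 117, 120, 116, 114, 114, 111, 114, 116, 117, 116, 113, 114, 114, 114, 114, 114, 117, 125, 138, 133, 132, 130, 129, 127, 127, 128, 127, 128, 127, 142, 203, 121, 53, 42, 48, 89, 101]
0 [116, 116, 116, 117, 116, 118, 120, 119, 116, 113, 113, 115, 118, 118, 116, 117, 116, 115, 117, 115, 117, 115, 123, 137, 119, 114, 114, 112, 115, 114, 113, 113, 114, 114, 114, 113, 114, 113, 113, 114, 113, 113]
40 [107, 109, 114, 117, 117, 120, 120, 116, 113, 114, 113, 116, 119, 119, 117, 116, 116, 116, 117, 117, 116, 120, 138, 206, 230, 238, 240, 238, 237, 237, 237, 236, 237, 235, 235, 232, 178, 70, 51, 56, 93, 102]
45 [66, 66, 67, 67, 64, 44, 38, 77, 114, 115, 115, 116, 118, 115, 120, 119, 118, 116, 117, 116, 118, 122, 142, 209, 230, 240, 240, 238, 237, 237, 237, 236, 237, 235, 236, 232, 198, 159, 163, 139, 81, 54]
```

Run:
```python
from h import *
for f,v in (('w6',283),('wrist8',263)):
    im=cv2.imread(f'pics/{f}.png'); print(f,im[v,225:265].mean(1).astype(int),im[v,375:415].mean(1).astype(int))
```

```text
w6 [ 68  68  70  68  70  71  69  69  70  70  70  70  72  72  70  70  71  69
  72  71  78 117 125 125 125 125 126 125 126 126 125 124 125 126 126 124
 126 126 126 127] [129 126 126 127 126 129 128 128 128 128 127 128 128 130 129 124 103  92
  92  92  92  93  93  94  94  94  91  94  97 110 123 125 126 126 126 126
 124 125 124 125]
wrist8 [105 105 105 106 105 107 107 106 106 104 105 107 104 105 105 104 108 106
 109 112 112 113 113 115 114 113 113 114 114 114 114 113 113 112 116 113
 114 115 115 114] [118 118 117 118 118 118 119 120 117 118 118 117 118 119 118 118 122 125
 115 104 106 106 106 105 107 106 107 107 106 106 105 107  99  80  74  75
  75  76  74  76]
```

```bash
python3 -m pendant '0 0.1 0 0 0.1;0 0 0.2 0 0.1;0 0 0.2 0 0.1;0 0 0.09 0 0.1;0 0 0 0 0.1;-0.15 0 0 0 0.1;0 0 0 0 0.1' 25; python3 -m pendant '-0.05 0 0 0 0.1;-0.04 0 0 0 0.1;-0.03 0 0 0 0.1;-0.03 0 0 0 0.1;-0.0325 0 0 0 0.1;0 0 0 0 0.1' 25
python3 - <<'E'
from h import *
print(sense()['contact_force'],sense()['wrist_torque'],pose()[:3,3])
E
python3 -m pendant '0.15 0 0 0 0.1;0.2 0 0 0 0.1;0 0 -0.2 0 0.1;0 0 -0.2 0 0.1;0 0 -0.1 0 0.1;0 0 0 0 0.1;0 0 0 0 0.1' 40
python3 - <<'E'
from h import *
print(pose().round(4)); im=snapshot('wrist')[:,:,::-1]; cv2.imwrite('pics/wrist9.png',im)
for k in [-36,-30,-18,0,18,30,36]: print(k,[int(x) for x in im[130:212,318+k].mean(1)])
for k in [-45,-40,0,40,45]: print(k,[int(x) for x in im[232:290,318+k].mean(1)])
E
```

```text
t: 9.65
tool_pos: [0.5489, -0.269, 0.1224]
orientation: [0.001, 0.988, 0.155, -0.001]
contact_force: [-0.3, -0.1, -0.8]
finger_gap: 0.266
t: 10.25
tool_pos: [0.5165, -0.2783, 0.1215]
orientation: [-0.0, 0.988, 0.156, 0.0]
contact_force: [1.8, 1.5, 2.5]
finger_gap: 0.265
[1.80743864 1.46696797 2.50255173] [ 0.46610827 -0.70613601  0.0237564 ] [ 0.51647928 -0.278346    0.12149343]
t: 10.95
tool_pos: [0.5829, -0.2565, 0.2206]
orientation: [-0.0, 0.988, 0.156, -0.0]
contact_force: [0.2, 0.4, -1.1]
finger_gap: 0.266
[[ 9.511e-01  3.090e-01 -1.000e-03  5.829e-01]
 [ 3.090e-01 -9.511e-01  3.000e-04 -2.565e-01]
 [-8.000e-04 -5.000e-04 -1.000e+00  2.206e-01]
 [ 0.000e+00  0.000e+00  0.000e+00  1.000e+00]]
-36 [168, 170, 175, 177, 178, 179, 179, 178, 177, 176, 174, 174, 174, 173, 173, 175, 178, 179, 174, 171, 172, 171, 173, 177, 179, 178, 179, 182, 179, 176, 177, 178, 180, 181, 179, 175, 174, 174, 177, 178, 178, 177, 174, 173, 174, 175, 179, 180, 178, 175, 173, 174, 176, 168, 158, 153, 151, 145, 129, 111, 112, 114, 116, 118, 117, 118, 118, 117, 119, 119, 120, 118, 117, 119, 118, 118, 117, 118,
[... 3243 characters left out ...]
, 117, 116, 116, 115, 116, 116, 116, 117, 118, 117, 117, 119, 117, 117, 116, 117, 116, 118, 117, 117, 117, 118, 117, 117, 117]
40 [120, 121, 119, 117, 118, 118, 120, 118, 135, 143, 113, 116, 117, 116, 118, 119, 122, 124, 121, 120, 121, 120, 119, 119, 119, 119, 118, 121, 144, 207, 228, 232, 233, 233, 231, 231, 231, 232, 231, 231, 231, 203, 181, 177, 176, 145, 104, 105, 105, 101, 106, 127, 133, 130, 227, 213, 136, 99]
45 [25, 29, 61, 63, 61, 62, 62, 62, 60, 77, 105, 117, 118, 118, 117, 119, 123, 122, 121, 121, 120, 120, 122, 121, 121, 120, 119, 121, 153, 215, 229, 233, 234, 232, 231, 231, 231, 232, 231, 231, 230, 163, 107, 92, 92, 98, 103, 104, 105, 103, 108, 128, 131, 130, 128, 129, 226, 237]
```

```bash
sed 's/^obs=.*/obs=[(-45,4,0,191.2),(-54,4,18,182.2),(0,4,33,242.9),(14,4,33,261.2),(14,-4,33,274.4)]/' tilt.py > tilt9.py; sed -i 's/(8,10/(14,18,20,22,10/' tilt9.py; python3 tilt9.py;  python3 - <<'E'
from h import *
im=cv2.imread('pics/wrist9.png'); v=252; print(im[v,215:270].mean(1).astype(int),im[v,375:415].mean(1).astype(int))
E
```

```text
23.878925017079293 [16.63718613  6.72356431] [-0.38  0.55 -0.8   0.89 -0.27] 2.2541465020843723 [2.87925923 8.74542244]
14 22.08685085740382 19.02449673187351 [-0.5  0.6 -1.2  0.6  0.4]
18 21.116045237280005 20.337240376421732 [-0.5  0.7 -1.5  0.5  0.8]
20 20.634223097866233 20.99370366628432 [-0.5  0.7 -1.6  0.4  1. ]
22 20.154699662424246 21.650223001324036 [-0.5  0.7 -1.7  0.3  1.2]
10 23.06766613918385 17.712022511892673 [-0.4  0.6 -1.   0.8  0. ]
12 22.575971684650984 18.368223989653668 [-0.4  0.6 -1.1  0.7  0.2]
14 22.08685085740382 19.02449673187351 [-0.5  0.6 -1.2  0.6  0.4]
16 21.6002318893435 19.68083681495798 [-0.5  0.7 -1.3  0.6  0.6]
[ 47  47  45  49  45  45  48  46  48  47  48  48  46  48  47  50  50  47
  49  46  48  50  49  49  51  48  70 103 117 118 117 119 118 120 119 119
 117 119 119 118 117 119 118 119 119 118 119 120 117 120 118 117 120 118
 119] [122 120 121 121 119 120 120 120 121 121 119 121 122 122 122 120 120 121
 127 129  65  15  18  18  21  17  20  19  19  19  22  23  19  20  49 109
 159 175 175 173]
```

```bash
python3 -m pendant '0 0 0.2 0 0.1;0 0 0.2 0 0.1;0 0 0.098 0 0.1;0 0 0 0 0.1;-0.14 0 0 0 0.1;-0.13 0 0 0 0.1;-0.06 0 0 0 0.1;-0.03 0 0 0 0.1;-0.02 0 0 0 0.1;-0.02 0 0 0 0.1;0 0 0 0 0.1' 25
python3 - <<'E'
from h import *
print(pose()[:3,3])
E
python3 -m pendant '0.2 0 0 0 0.1;0.2 0 0 0 0.1;0 0 -0.2 0 0.1;0 0 -0.2 0 0.1;0 0 -0.1 0 0.1;0 0 0 0 0.1;0 0 0 0 0.1' 40
python3 - <<'E'
from h import *
print(pose().round(4)); im=snapshot('wrist')[:,:,::-1]; cv2.imwrite('pics/wrist10.png',im)
for k in [-30,0,30]: print(k,[int(x) for x in im[155:200,318+k].mean(1)])
for k in [-45,45]: print(k,[int(x) for x in im[220:285,318+k].mean(1)])
v=246; print(im[v,225:265].mean(1).astype(int),im[v,375:415].mean(1).astype(int))
E
```

```text
t: 12.1
tool_pos: [0.5073, -0.2813, 0.1218]
orientation: [0.0, 0.988, 0.157, 0.0]
contact_force: [2.8, 1.6, 2.1]
finger_gap: 0.268
[ 0.5073209  -0.28125032  0.12176054]
t: 12.8
tool_pos: [0.5829, -0.2564, 0.2209]
orientation: [-0.0, 0.988, 0.156, -0.001]
contact_force: [-1.3, -0.2, -1.9]
finger_gap: 0.267
[[ 9.510e-01  3.090e-01 -1.300e-03  5.829e-01]
 [ 3.091e-01 -9.510e-01  2.000e-04 -2.564e-01]
 [-1.100e-03 -6.000e-04 -1.000e+00  2.209e-01]
 [ 0.000e+00  0.000e+00  0.000e+00  1.000e+00]]
-30 [173, 172, 175, 175, 181, 177, 177, 172, 169, 169, 171, 172, 174, 174, 177, 171, 157, 143, 130, 125, 125, 120, 124, 119, 118, 120, 120, 123, 126, 146, 131, 124, 124, 123, 123, 122, 123, 122, 123, 122, 117, 117, 117, 115, 117]
0 [177, 173, 170, 170, 172, 172, 173, 173, 173, 170, 171, 172, 171, 174, 176, 175, 175, 173, 172, 172, 172, 176, 174, 171, 157, 126, 125, 123, 124, 126, 126, 125, 128, 126, 127, 126, 126, 126, 128, 127, 126, 127, 126, 127, 125]
30 [176, 176, 174, 169, 166, 164, 163, 164, 166, 171, 174, 174, 172, 169, 144, 124, 123, 120, 119, 123, 132, 137, 125, 125, 124, 125, 124, 126, 12
[... 326 characters left out ...]
7, 106, 165, 176, 178, 174, 174, 174, 170, 170, 172, 175, 178, 173]
45 [90, 24, 20, 23, 23, 28, 23, 22, 26, 24, 24, 26, 31, 61, 63, 66, 114, 125, 123, 124, 123, 125, 126, 132, 131, 130, 128, 129, 128, 128, 128, 130, 132, 130, 129, 136, 162, 223, 230, 233, 232, 230, 229, 229, 228, 229, 229, 230, 220, 102, 98, 99, 93, 92, 91, 92, 93, 99, 103, 104, 104, 102, 108, 131, 131]
[ 49  49  49  49  47  49  47  49  49  48  49  49  48  49  49  57  88 119
 122 120 121 120 121 121 120 121 121 121 122 122 122 120 121 121 120 121
 122 120 122 123] [128 131 129 131 130 131 131 130 130 131 130 130 130 131 131 131 130 130
 130 135 144  49  19  20  17  24  19  18  20  22  18  59  69  81 151 173
 172 174 177 179]
```

```bash
sed 's/^obs=.*/obs=[(-45,4,0,179.2),(-54,4,18,170.3),(0,4,33,236.6),(14,4,33,257.5),(14,-4,33,269.6)]/' tilt.py > tilt10.py; sed -i 's/(8,10,12/(13,15,17,19/' tilt10.py; python3 tilt10.py
```

```text
28.541460306580557 [20.96204303 10.19679868] [ 0.09  0.06 -0.53  0.53 -0.14] 2.3127357320779156 [2.47179279 7.92081004]
13 27.755347968496846 21.83267888105492 [ 0.   0.1 -0.7  0.4  0.1]
15 27.199044860104944 22.453973913162592 [ 0.   0.1 -0.8  0.4  0.4]
17 26.646406785814328 23.075364559668778 [-0.   0.1 -1.   0.3  0.6]
19 26.097318559256617 23.696845476993435 [-0.   0.2 -1.1  0.2  0.8]
14 27.476730857949377 22.14331411246695 [ 0.   0.1 -0.8  0.4  0.2]
16 26.92227498133317 22.76465762908442 [ 0.   0.1 -0.9  0.3  0.5]
```

```bash
python3 -m pendant '0 0 -0.1 0.167 0.1;0 0 0 0.167 0.1;0 0 0 0.167 0.1;0 0 0 0.167 0.1;0 0 0 0 0.1' 40;  python3 -m pendant '-0.062 -0.211 0 0 0.1;-0.062 -0.211 0 0 0.1;-0.062 -0.211 0 0 0.1;-0.062 -0.211 0 0 0.1;-0.062 -0.211 0 0 0.1;-0.062 -0.211 0 0 0.1;-0.062 -0.211 0 0 0.1;-0.062 -0.211 0 0 0.1;-0.062 -0.211 0 0 0.1;0 0 0.1 0 0.1;0 0 0.09 0 0.1;0 0 0 0 0.1' 40
python3 - <<'E'
from h import *
im0=cv2.imread('pics/wrist10.png')
for v in (174,176,200,215): print(v,im0[v,265:300].mean(1).astype(int),im0[v,335:372].mean(1).astype(int))
print(pose().round(4),sense()['joint_pos'].round(2),sense()['contact_force']);np.save('T11.npy',pose()); im=snapshot('wrist')[:,:,::-1]; cv2.imwrite('pics/wrist11.png',im)
for n in ('side','scene'): cv2.imwrite(f'pics/{n}11.png',snapshot(n)[:,:,::-1])
o=np.zeros((600,800,3),np.uint8); o[:]=cv2.resize(im[100:310,178:458],(800,600),interpolation=2); cv2.imwrite('pics/m11.png',o)
E
```

```text
t: 13.35
tool_pos: [0.5829, -0.2563, 0.2402]
orientation: [-0.0, 0.994, -0.106, -0.001]
contact_force: [0.0, 0.1, -1.3]
finger_gap: 0.265
t: 14.55
tool_pos: [0.5522, 0.1382, 0.2013]
orientation: [0.001, 0.995, -0.103, -0.002]
contact_force: [-0.4, 0.2, -0.8]
finger_gap: 0.272
174 [182 180 179 179 178 174 171 173 177 177 178 178 176 177 177 175 166 144
 120 122 125 127 126 125 126 122 129 143 158 169 174 176 172 171 173] [168 169 167 163 154 152 134 121 123 127 127 128 125 123 126 126 126 127
 135 163 166 168 170 170 168 167 170 172 170 169 167 166 165 161 163 167
 168]
176 [182 182 179 177 177 180 179 178 178 175 175 177 177 178 177 177 165 142
 124 121 120 121 124 120 126 125 126 123 122 121 138 152 155 161 163] [150 139 135 125 126 123 120 128 126 122 121 124 138 137 128 126 126 126
 128 148 169 169 168 168 166 166 170 172 171 170 167 168 166 161 163 165
 168]
200 [176 154 144 120  99  98  95  95  96  97  99  98  97 100 118 120 120 120
 120 119 118 117 116 118 118 118 119 120 124 126 126 128 128 128 126] [128 125 123 123 125 124 127 126 127 127 127 125 126 127 127 127 126 126
 124 126 127 127 105  92  92  92 115 147 166 166 167 167 169 172 175 176
 174]
215 [174 175 174 155 117  99 100 101 100 101 100 104 121 121 120 119 118 119
 118 117 117 116 117 118 118 119 119 120 119 120 120 122 122 121 119] [127 125 123 124 124 125 126 126 127 129 128 127 125 125 127 126 126 123
 122 124 126 126 127 123 106  93  94  96  96  99  97  95  95  96 136 164
 170]
[[ 0.9788 -0.2049 -0.0041  0.5522]
 [-0.2049 -0.9788 -0.0012  0.1382]
 [-0.0038  0.002  -1.      0.2013]
 [ 0.      0.      0.      1.    ]] [-0.55  0.75  0.52  1.5  -0.41  1.01 -1.7 ] [-0.43714715  0.21290046 -0.77009504]
```

View pics/m11.png

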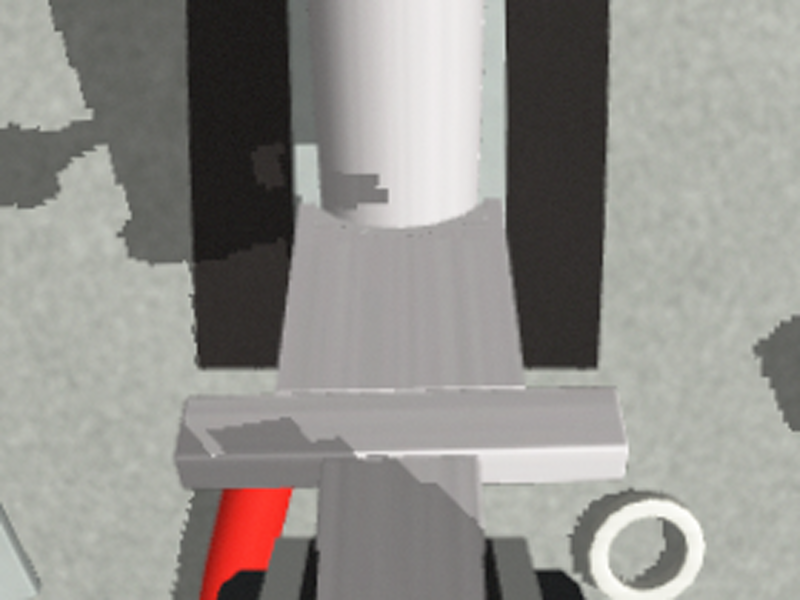

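Run:
```python
from h import *
im=cv2.imread('pics/wrist11.png')
for v in (110,125,140,155,165,172,178): print(v,[int(x) for x in im[v,278:300].mean(1)],[int(x) for x in im[v,336:360].mean(1)])
```

```text
110 [41, 79, 106, 109, 107, 108, 108, 107, 105, 104, 107, 108, 111, 116, 119, 128, 133, 140, 147, 152, 160, 167] [234, 234, 234, 232, 231, 229, 228, 225, 223, 218, 208, 195, 193, 194, 194, 195, 195, 198, 184, 48, 48, 50, 48, 45]
125 [29, 69, 98, 108, 109, 110, 110, 110, 106, 104, 104, 107, 107, 111, 115, 123, 129, 135, 142, 148, 154, 162] [233, 234, 233, 231, 231, 229, 228, 225, 221, 216, 197, 167, 194, 195, 195, 195, 195, 196, 161, 85, 47, 47, 45, 47]
140 [28, 43, 99, 108, 110, 108, 112, 110, 110, 107, 104, 106, 107, 108, 112, 116, 124, 130, 134, 142, 149, 155] [234, 235, 233, 231, 230, 229, 227, 223, 219, 213, 197, 193, 194, 192, 193, 192, 190, 193, 167, 106, 47, 48, 45, 46]
155 [31, 37, 91, 155, 194, 190, 190, 190, 190, 190, 190, 134, 104, 106, 108, 112, 117, 123, 131, 136, 144, 152] [235, 235, 231, 230, 229, 229, 226, 222, 218, 221, 199, 191, 192, 193, 192, 193, 192, 194, 168, 86, 44, 48, 46, 48]
165 [29, 27, 79, 142, 183, 190, 190, 189, 191, 192, 191, 163, 117, 105, 107, 109, 110, 111, 115, 114, 116, 117] [235, 234, 233, 230, 230, 228, 225, 220, 215, 200, 197, 196, 195, 194, 194, 195, 195, 194, 180, 85, 50, 50, 47, 47]
172 [30, 27, 45, 84, 130, 161, 162, 162, 162, 161, 168, 176, 140, 112, 105, 109, 110, 115, 116, 121, 116, 116] [235, 235, 232, 231, 229, 227, 225, 208, 181, 166, 162, 157, 158, 162, 161, 162, 161, 172, 192, 64, 45, 47, 47, 47]
178 [28, 26, 35, 112, 153, 162, 163, 162, 161, 160, 164, 161, 161, 160, 161, 160, 161, 161, 162, 160, 158, 162] [163, 162, 163, 160, 149, 159, 159, 157, 159, 159, 158, 158, 160, 161, 162, 161, 162, 166, 179, 64, 47, 46, 47, 46]
```

```bash
cat > f.py <<'E'
from h import *
F=[];
for i in range(2):
    s=sense(); F.append(s['contact_force'])
T=pose(); t=T[:3,:3].T@np.mean(F,0); print('tool F',t.round(2),'normal',round(-(t[0]*.454+t[2]*.891),2),'pos',T[:3,3].round(4), 'tq',(T[:3,:3].T@s['wrist_torque']).round(3))
E
python3 -m pendant '0 -0.007 0 0.028 0.1;0.032 0 0.062 0 0.1;0.032 0 0.062 0 0.1;0 0 0 0 0.1;0 0 0 0 0.1' 40; python3 f.py; python3 -m pendant '0.0068 0 0.0134 0 0.1;0 0 0 0 0.1'; python3 f.py;python3 -m pendant '0.0068 0 0.0134 0 0.1;0 0 0 0 0.1'; python3 f.py
```

```text
t: 15.2
tool_pos: [0.5662, 0.1362, 0.1783]
orientation: [0.0, 0.993, -0.116, -0.0]
contact_force: [0.5, 0.3, -0.8]
finger_gap: 0.267
tool F [ 0.41 -0.45  0.81] normal -0.9 pos [0.5662 0.1362 0.1783] tq [ 0.033 -0.056  0.036]
t: 15.4
tool_pos: [0.5676, 0.1363, 0.1761]
orientation: [-0.0, 0.993, -0.116, -0.0]
contact_force: [0.1, -0.5, -0.5]
finger_gap: 0.269
tool F [0.23 0.46 0.46] normal -0.51 pos [0.5676 0.1363 0.1761] tq [ 0.029 -0.065  0.064]
t: 15.6
tool_pos: [0.5689, 0.1359, 0.1732]
orientation: [0.0, 0.993, -0.116, -0.0]
contact_force: [-0.6, -0.3, -1.9]
finger_gap: 0.265
tool F [-0.54  0.42  1.87] normal -1.42 pos [0.5689 0.1359 0.1732] tq [-0.001 -0.013  0.052]
```

```bash
cat > lat.py <<'E'
from h import *
import sys
im=snapshot('wrist')[:,:,::-1]; cv2.imwrite(sys.argv[1],im)
for v in (145,155,163,168,172,178,186): print(v,[int(x) for x in im[v,276:300].mean(1)],[int(x) for x in im[v,336:360].mean(1)])
print([int(x) for x in im[160:190,318].mean(1)])
print([int(x) for x in im[225:262,318-45].mean(1)],[int(x) for x in im[225:262,318+45].mean(1)])
E
python3 lat.py pics/w12.png
```

```text
145 [67, 103, 110, 111, 110, 110, 105, 105, 108, 109, 112, 115, 121, 127, 133, 139, 143, 150, 156, 161, 168, 171, 174, 176] [235, 235, 237, 237, 236, 233, 233, 231, 231, 229, 226, 221, 217, 204, 200, 198, 199, 199, 198, 197, 201, 174, 47, 47]
155 [43, 80, 105, 110, 112, 110, 110, 105, 106, 108, 110, 113, 114, 122, 127, 132, 138, 146, 150, 157, 163, 168, 172, 175] [234, 236, 237, 237, 236, 234, 232, 232, 231, 229, 225, 222, 215, 203, 196, 195, 196, 195, 194, 194, 198, 190, 61, 47]
163 [27, 67, 94, 106, 111, 111, 111, 108, 106, 106, 107, 109, 114, 116, 122, 130, 135, 138, 147, 152, 159, 165, 171, 173] [235, 236, 237, 237, 236, 234, 233, 232, 230, 229, 225, 220, 215, 203, 196, 196, 195, 196, 195, 195, 196, 203, 70, 50]
168 [27, 46, 87, 107, 111, 109, 108, 108, 108, 104, 107, 109, 111, 115, 119, 125, 132, 137, 143, 150, 155, 161, 167, 172] [235, 236, 236, 237, 228, 119, 116, 229, 230, 229, 225, 221, 214, 203, 196, 197, 196, 195, 196, 195, 195, 197, 90, 53]
172 [28, 34, 95, 134, 149, 151, 158, 167, 167, 167, 167, 167, 163, 145, 132, 128, 128, 136, 142, 148, 155, 161, 167, 171] [164, 119, 
[... 391 characters left out ...]
, 164, 165, 163, 163, 161, 163, 165, 165, 164, 165, 165, 165, 168, 167, 170, 170] [164, 163, 163, 164, 166, 169, 169, 168, 167, 167, 166, 166, 166, 167, 167, 166, 166, 167, 168, 178, 193, 198, 142, 76]
[225, 225, 226, 225, 225, 225, 226, 226, 225, 226, 226, 225, 225, 226, 225, 194, 128, 128, 127, 137, 168, 167, 167, 165, 167, 167, 167, 168, 167, 167]
[47, 47, 47, 47, 48, 47, 47, 48, 48, 47, 60, 62, 74, 141, 166, 162, 161, 160, 160, 164, 168, 167, 165, 167, 165, 164, 165, 165, 166, 165, 165, 164, 167, 191, 232, 165, 128] [45, 45, 46, 49, 49, 46, 46, 48, 49, 47, 54, 152, 166, 163, 163, 163, 164, 168, 173, 171, 170, 172, 169, 169, 168, 169, 171, 169, 171, 171, 175, 195, 236, 236, 228, 226, 224]
```

```bash
python3 -m pendant '0 -0.0045 0 0 0.1;0.0034 0 0.0067 0 0.1;0 0 0 0 0.1'; python3 f.py; for i in 1; do python3 -m pendant '0.0034 0 0.0067 0 0.1;0 0 0 0 0.1' >/dev/null; done; python3 f.py; python3 -m pendant '0.0034 0 0.0067 0 0.1;0 0 0 0 0.1' >/dev/null; python3 f.py;  python3 -m pendant '0.0034 0 0.0067 0 0.1;0 0 0 0 0.1' >/dev/null; python3 f.py
```

```text
t: 15.95
tool_pos: [0.5697, 0.1367, 0.1719]
orientation: [0.0, 0.993, -0.116, -0.0]
contact_force: [0.5, 0.6, -2.1]
finger_gap: 0.269
tool F [ 0.3  -0.7   2.06] normal -1.98 pos [0.5697 0.1367 0.1719] tq [ 0.001 -0.047 -0.014]
tool F [ 0.18 -0.    0.6 ] normal -0.62 pos [0.5704 0.1365 0.1706] tq [ 0.039 -0.074  0.009]
tool F [0.82 0.29 1.31] normal -1.54 pos [0.571  0.1363 0.1692] tq [ 0.031 -0.017  0.033]
tool F [0.83 0.42 0.78] normal -1.07 pos [0.5717 0.1362 0.1679] tq [-0.034 -0.058 -0.032]
```

```bash
python3 -m pendant '0.0034 0 0.0067 0 0.1;0 0 0 0 0.1' >/dev/null; python3 f.py; python3 -m pendant '0.0034 0 0.0067 0 0.1;0 0 0 0 0.1' >/dev/null; python3 f.py;  python3 lat.py pics/w13.png
```

```text
tool F [-1.41 -0.05 -0.59] normal 1.16 pos [0.5724 0.136  0.1666] tq [ 0.051 -0.237 -0.039]
tool F [-1.44  0.4  -1.41] normal 1.91 pos [0.573  0.1359 0.1653] tq [ 0.058 -0.291 -0.036]
145 [71, 104, 108, 110, 110, 111, 106, 107, 107, 108, 111, 115, 119, 125, 131, 135, 141, 148, 153, 159, 163, 171, 174, 174] [233, 234, 235, 235, 236, 237, 235, 234, 232, 232, 231, 229, 227, 223, 220, 208, 199, 197, 197, 196, 197, 198, 186, 135]
155 [43, 79, 105, 110, 109, 110, 108, 106, 104, 108, 110, 110, 115, 119, 125, 131, 137, 140, 147, 154, 159, 165, 170, 172] [234, 234, 235, 235, 237, 237, 235, 234, 233, 232, 231, 230, 226, 222, 218, 208, 199, 198, 197, 198, 197, 199, 195, 155]
163 [29, 80, 102, 109, 110, 112, 115, 111, 107, 106, 105, 110, 111, 116, 120, 126, 132, 137, 143, 150, 155, 162, 167, 172] [234, 234, 234, 235, 237, 237, 235, 234, 233, 232, 231, 229, 226, 222, 218, 207, 196, 195, 195, 195, 194, 195, 195, 197]
168 [27, 48, 87, 106, 110, 110, 109, 109, 109, 105, 107, 108, 109, 113, 117, 125, 129, 135, 142, 146, 153, 160, 165, 169] [235, 233, 234, 235, 237, 238, 235, 235, 233, 233, 231, 229, 
[... 587 characters left out ...]
 166, 166, 165, 164, 162, 164, 164, 164, 165, 165, 165, 166, 170, 169, 170, 169] [165, 165, 165, 164, 167, 168, 171, 169, 168, 166, 167, 168, 168, 167, 167, 165, 166, 168, 169, 177, 193, 194, 197, 205]
[224, 225, 223, 225, 224, 225, 224, 223, 224, 224, 224, 224, 223, 223, 222, 223, 222, 222, 222, 215, 168, 167, 165, 164, 167, 167, 168, 166, 167, 167]
[48, 45, 47, 47, 46, 47, 46, 47, 48, 45, 58, 63, 74, 142, 166, 163, 161, 160, 160, 164, 168, 167, 167, 164, 166, 164, 164, 165, 166, 165, 161, 149, 152, 187, 231, 231, 224] [47, 47, 49, 49, 49, 48, 47, 46, 47, 46, 53, 154, 165, 164, 164, 164, 165, 169, 172, 172, 170, 171, 170, 170, 169, 169, 170, 171, 171, 170, 175, 195, 236, 236, 229, 226, 224]
```

```bash
for k in 1 2 3 4 5; do python3 -m pendant '0 0 0 0 0.1' >/dev/null; python3 f.py; done; echo; python3 -m pendant '0 -0.0015 0 0 0.1;0 0 0 0 0.1' >/dev/null; for k in 1 2 3 4 5; do python3 -m pendant '0 0 0 0 0.1' >/dev/null; python3 f.py; done
```

```text
tool F [-2.2  -0.37 -1.92] normal 2.71 pos [0.573  0.1359 0.1654] tq [ 0.088 -0.35   0.056]
tool F [-0.67 -0.39 -1.23] normal 1.4 pos [0.573  0.1359 0.1654] tq [ 0.034 -0.359 -0.003]
tool F [-0.3  -0.79 -0.38] normal 0.47 pos [0.573  0.1359 0.1654] tq [ 0.057 -0.26  -0.039]
tool F [-2.07  0.33 -1.13] normal 1.95 pos [0.573  0.1359 0.1654] tq [ 0.084 -0.354  0.038]
tool F [-1.92 -0.15 -1.66] normal 2.35 pos [0.573  0.1359 0.1654] tq [ 0.116 -0.287  0.036]

tool F [-1.12  1.47 -1.51] normal 1.86 pos [0.5731 0.1361 0.1654] tq [-0.138 -0.372  0.057]
tool F [-1.2   0.39 -1.38] normal 1.78 pos [0.5731 0.1361 0.1654] tq [-0.232 -0.323  0.043]
tool F [-1.49  1.23 -1.6 ] normal 2.1 pos [0.5731 0.1361 0.1654] tq [-0.19  -0.339  0.055]
tool F [-0.69  0.61 -2.16] normal 2.24 pos [0.5731 0.1361 0.1654] tq [-0.249 -0.252  0.034]
tool F [-1.16  1.   -2.61] normal 2.85 pos [0.5731 0.1361 0.1654] tq [-0.263 -0.347  0.061]
```

```bash
python3 -m pendant '0 0.0012 0 0 0.1;0 0 0 0 0.1' >/dev/null; for k in 1 2 3 ; do python3 -m pendant '0 0 0 0 0.1;0 0 0 0 0.1;0 0 0 0 0.1' >/dev/null; python3 f.py; done;  python3 -m pendant '0 0 0 0 0.1;0 0 0 0 0.1;0 0 0 0 0.1;0 0 0 0 0.1;0 0 0 0 0.1;0 0 0 0 0.1'; python3 f.py;  python3 - <<'E'
from h import *
im=snapshot('side'); cv2.imwrite('pics/side14.png',im[:,:,::-1]); im=snapshot('wrist'); cv2.imwrite('pics/w14.png',im[:,:,::-1])
# pipe lower silhouette vs earlier? head rows
for k in (-45,45): print([int(x) for x in im[230:275,318+k].mean(1)])
print([int(x) for x in im[168:186,318].mean(1)])
# side: project expected leaf line
T=pose(); a=np.radians(27)
for lz in (-45,0,44):
    p=np.array([22.6-lz*np.sin(a),0,-15.7-lz*np.cos(a),1e3])/1e3; print(lz,proj('side',(T@p)[:3]).round(1))
E
```

```text
tool F [-1.8  -0.09 -2.53] normal 3.07 pos [0.573  0.136  0.1654] tq [-0.009 -0.336  0.047]
tool F [-1.24  0.05 -1.7 ] normal 2.08 pos [0.573  0.1359 0.1654] tq [ 0.043 -0.299  0.01 ]
tool F [-0.46 -1.62 -2.21] normal 2.17 pos [0.573  0.136  0.1654] tq [ 0.061 -0.396  0.001]
t: 19.9
tool_pos: [0.573, 0.1359, 0.1654]
orientation: [0.0, 0.993, -0.116, -0.0]
contact_force: [-2.0, 0.9, 2.2]
finger_gap: 0.268
tool F [-2.13 -0.38 -2.2 ] normal 2.93 pos [0.573  0.1359 0.1654] tq [ 0.077 -0.358  0.016]
[45, 47, 48, 46, 45, 45, 59, 73, 142, 167, 163, 162, 160, 160, 164, 169, 168, 166, 165, 164, 164, 165, 165, 166, 166, 165, 162, 153, 185, 230, 230, 224, 168, 124, 123, 123, 123, 124, 123, 123, 127, 183, 186, 188, 189]
[49, 48, 48, 47, 47, 48, 151, 165, 163, 164, 164, 165, 168, 172, 171, 170, 170, 170, 169, 169, 168, 169, 171, 170, 172, 173, 193, 235, 237, 228, 226, 225, 222, 222, 224, 222, 222, 222, 219, 158, 177, 180, 184, 184, 183]
[224, 223, 224, 222, 223, 223, 223, 222, 223, 223, 223, 215, 177, 168, 167, 166, 166, 168]
-45 [347.2 211.3]
0 [340.6 199.1]
44 [334.  186.8]
```

```bash
python3 -m pendant '-0.045 0 -0.09 0 0.1;-0.045 0 -0.09 0 0.1;0 0 -0.05 -0.167 0.1;0 0 0 -0.167 0.1;0 0 0 -0.167 0.1;0 0 0 -0.167 0.1;0 0 0 0 0.1' 40;  python3 -m pendant '-0.11 0.206 0 0 0.1;-0.11 0.206 0 0 0.1;-0.11 0.206 0 0 0.1;-0.11 0.206 0 0 0.1;-0.11 0.206 0 0 0.1;-0.11 0.206 0 0 0.1;-0.11 0.206 0 0 0.1;-0.11 0.206 0 0 0.1;-0.11 0.206 0 0 0.1;0 0 0 0 0.1;0 0 0 0 0.1' 40
cat > rp.py <<'E'
from h import *
T=pose(); d=T[:2,3]-[.5236,-.2548]; print('rack xy',(1e3*np.array([d@[.951,.309],d@[-.309,.951]])).round(1),'z',T[2,3].round(4),'az',np.degrees(np.arctan2(T[1,0],T[0,0])).round(2),'F',sense()['contact_force'].round(1))
E
python3 rp.py
```

```text
t: 20.7
tool_pos: [0.5557, 0.1398, 0.2114]
orientation: [-0.0, 0.989, 0.147, 0.0]
contact_force: [-0.9, -0.3, -1.4]
finger_gap: 0.261
t: 21.8
tool_pos: [0.4723, -0.2728, 0.2111]
orientation: [-0.0, 0.99, 0.143, -0.0]
contact_force: [0.8, 0.9, -1.0]
finger_gap: 0.258
rack xy [-54.4  -1.3] z 0.2111 az 16.42 F [ 0.8  0.9 -1. ]
```

```bash
python3 -m pendant '0 -0.007 0.2 0.0 0.1;0 0 0.2 0 0.1;0 0 0.2 0 0.1;0 0 0.068 0 0.1;0 0 0 0 0.1' 40; python3 rp.py; python3 -m pendant '0.05 0 0 0 0.1;0.03 0 0 0 0.1;0.03 0 0 0 0.1;0.02 0 0 0 0.1;0.023 0 0 0 0.1;0 0 0 0 0.1' 25;python3 rp.py
```

```text
t: 22.3
tool_pos: [0.4719, -0.2692, 0.0761]
orientation: [-0.001, 0.989, 0.145, -0.001]
contact_force: [0.4, 0.2, 0.2]
finger_gap: 0.268
rack xy [-53.6   2.3] z 0.0761 az 16.69 F [0.4 0.2 0.2]
t: 22.9
tool_pos: [0.5022, -0.2619, 0.0792]
orientation: [0.001, 0.989, 0.145, -0.0]
contact_force: [-7.1, -2.3, 1.7]
finger_gap: 0.265
rack xy [-22.6  -0.1] z 0.0792 az 16.71 F [-7.1 -2.3  1.7]
```

```bash
python3 -m pendant '-0.05 0 0 0 0.1;0 0 -0.2 0 0.1;0 0 -0.2 0 0.1;0 0 0 0 0.1;0 0 0 0 0.1' 40; python3 rp.py
python3 - <<'E'
from h import *
im=snapshot('wrist')[:,:,::-1]; cv2.imwrite('pics/w15.png',im)
for k in [-30,0,30]: print(k,[int(x) for x in im[225:305,318+k].mean(1)])
for k in [-45,45]: print(k,[int(x) for x in im[255:305,318+k].mean(1)])
E
```

```text
t: 23.4
tool_pos: [0.4926, -0.2646, 0.1591]
orientation: [0.001, 0.989, 0.146, 0.001]
contact_force: [-0.3, 0.9, -1.1]
finger_gap: 0.265
rack xy [-32.5   0.3] z 0.1591 az 16.74 F [-0.3  0.9 -1.1]
-30 [205, 202, 197, 196, 195, 198, 197, 198, 197, 197, 196, 197, 200, 201, 201, 174, 122, 124, 124, 123, 123, 123, 124, 121, 122, 122, 122, 121, 123, 121, 122, 122, 121, 120, 120, 120, 119, 119, 120, 119, 119, 119, 120, 118, 118, 118, 119, 120, 120, 120, 120, 120, 124, 130, 131, 121, 120, 122, 126, 125, 122, 122, 105, 63, 28, 29, 32, 30, 30, 31, 33, 32, 34, 31, 29, 29, 30, 31, 30, 27]
0 [200, 198, 197, 199, 200, 201, 201, 200, 197, 195, 194, 198, 203, 207, 209, 210, 210, 207, 204, 198, 161, 127, 122, 124, 122, 125, 123, 125, 123, 122, 123, 123, 123, 124, 123, 122, 124, 124, 123, 123, 123, 124, 124, 123, 124, 122, 124, 123, 123, 124, 125, 124, 130, 139, 122, 121, 123, 125, 127, 124, 124, 123, 123, 124, 123, 136, 145, 128, 120, 121, 121, 120, 120, 121, 122, 120, 122, 121, 121, 121]
30 [199, 199, 198, 200, 202, 208, 209, 205, 199, 199, 199, 202, 201, 169, 133, 124, 122, 125, 123, 125, 123, 124, 123, 123, 124, 123, 123, 123, 123, 124, 123, 123, 122, 124, 123, 123, 124, 123, 124, 124, 123, 123, 122, 124, 124, 124, 123, 125, 122, 122, 123, 135, 135, 123, 122, 123, 127, 127, 125, 125, 124, 124, 109, 65, 30, 32, 33, 30, 32, 29, 34, 32, 29, 31, 31, 30, 31, 28, 31, 29]
-45 [194, 193, 189, 193, 194, 197, 197, 198, 199, 198, 197, 195, 195, 195, 195, 192, 192, 191, 193, 194, 194, 195, 196, 183, 150, 122, 121, 122, 124, 124, 122, 124, 122, 119, 120, 119, 129, 128, 121, 115, 114, 115, 114, 114, 115, 114, 115, 114, 115, 115]
45 [210, 209, 208, 207, 210, 209, 207, 203, 200, 198, 193, 194, 197, 199, 202, 200, 199, 200, 199, 197, 192, 169, 140, 122, 122, 125, 127, 126, 126, 126, 125, 124, 126, 135, 187, 225, 236, 236, 227, 194, 159, 154, 132, 114, 114, 115, 115, 115, 117, 114]
```

```bash
python3 -m pendant '0.08 0 0 0 0.1;0.078 0 0 0 0.1;0 0 0 0 0.1;0 0 0 0 0.1;0 0 0.2 0 0.1;0 0 0.1 0 0.1;0 0 0.035 0 0.1;0 0 0 0 0.1;0 0 0 0 0.1' 40; python3 rp.py; python3 -m pendant '0 0 0.01 0 0.1;0 0 0 0 0.1'; python3 rp.py;  python3 -m pendant '0 0 0.008 0 0.1;0 0 0 0 0.1'; python3 rp.py
```

```text
t: 24.35
tool_pos: [0.5225, -0.2561, 0.0918]
orientation: [0.0, 0.989, 0.145, 0.0]
contact_force: [-0.3, 0.3, -0.7]
finger_gap: 0.267
rack xy [-1.5 -0.9] z 0.0918 az 16.72 F [-0.3  0.3 -0.7]
t: 24.55
tool_pos: [0.5225, -0.2558, 0.0893]
orientation: [0.0, 0.989, 0.146, 0.0]
contact_force: [0.8, 0.4, -1.3]
finger_gap: 0.268
rack xy [-1.4 -0.6] z 0.0893 az 16.74 F [ 0.8  0.4 -1.3]
t: 24.75
tool_pos: [0.5227, -0.2558, 0.0878]
orientation: [0.0, 0.989, 0.146, 0.0]
contact_force: [-0.4, 0.4, 5.9]
finger_gap: 0.264
rack xy [-1.2 -0.7] z 0.0878 az 16.74 F [-0.4  0.4  5.9]
```

```bash
python3 -m pendant '0 0 -0.002 0 0.3;0 0 0 0 0.35;0 0 0 0 0.45;0 0 0 0 0.6;0 0 0 0 0.6;0 0 0 0 0.6;0 0 -0.1 0 0.6;0 0 -0.2 0 0.6;0 0 -0.2 0 0.6;0 0 -0.2 0 0.6;0 0 0 0 0.6;0 0 0 0 0.6' 40; python3 rp.py
python3 - <<'E'
from h import *
from rk import run
T=pose(); im=snapshot('wrist'); cv2.imwrite('pics/wrist16.png',im[:,:,::-1])
p=proj('wrist',np.array([.5231,-.2553,.144]),T); print(p)
u,v=p.astype(int); run('pics/wrist16.png',T,(u-190,v-40,u+130,v+40))
for n in('scene','side'): cv2.imwrite(f'pics/{n}16.png',snapshot(n)[:,:,::-1])
for n,(x0,y0,x1,y1) in (('scene',(95,195,255,295)),('side',(315,255,435,365))):
    a=cv2.imread(f'pics/{n}0.png')[y0:y1,x0:x1].astype(int); b=cv2.imread(f'pics/{n}16.png')[y0:y1,x0:x1].astype(int)
    cv2.imwrite(f'pics/d_{n}.png',np.abs(a-b).max(2)); ys,xs=np.nonzero(np.abs(a-b).max(2)>50); print(n,len(xs),(xs.min()+x0,xs.max()+x0,ys.min()+y0,ys.max()+y0) if len(xs) else '')
E
```

```text
t: 25.95
tool_pos: [0.5224, -0.2556, 0.228]
orientation: [0.0, 0.989, 0.146, 0.0]
contact_force: [-0.2, -0.6, 0.0]
finger_gap: 0.598
rack xy [-1.4 -0.4] z 0.228 az 16.74 F [-0.2 -0.6  0. ]
[317.5725 230.2524]
[400 213  45  20 429] [421.7 223.2] w [17.3 44.8] [ 0.5512 -0.3286  0.144 ] [ 0.5464 -0.3394  0.114 ]
[365 215  27   9 177] [375.8 219.1] w [ 8. 26.] [ 0.5437 -0.2939  0.144 ] [ 0.5382 -0.3007  0.114 ]
[303 217  58  20 526] [330.6 226.4] w [16.4 59.8] [ 0.5286 -0.2636  0.144 ] [ 0.5214 -0.2669  0.114 ]
[276 219  26   8 170] [287.2 222.8] w [ 7. 25.] [ 0.5221 -0.2323  0.144 ] [ 0.514  -0.2321  0.114 ]
[243 220  28  10 230] [256.  224.5] w [ 8.5 27.1] [ 0.5142 -0.2104  0.144 ] [ 0.5053 -0.2077  0.114 ]
[160 222  25   8 189] [171.9 225.5] w [ 7. 24.] [ 0.4946 -0.1463  0.144 ] [ 0.4834 -0.1363  0.114 ]
[191 223  19   8 131] [199.  226.4] w [ 7. 18.] [ 0.5002 -0.1681  0.144 ] [ 0.4897 -0.1605  0.114 ]
[206 231  31  10 265] [220.8 235.4] w [ 9. 30.] [ 0.4983 -0.1863  0.144 ] [ 0.4875 -0.1809  0.114 ]
[127 232  20   9 157] [136.5 235.8] w [ 8. 19.] [ 0.4772 -0.1171  0.144 ] [ 0.4641 -0.1037  0.114 ]
scene 267 (np.int64(139), np.int64(254), np.int64(219), np.int64(293))
side 453 (np.int64(337), np.int64(397), np.int64(255), np.int64(309))[ WARN:0@3.319] global loadsave.cpp:1063 imwrite_ Unsupported depth image for selected encoder is fallbacked to CV_8U.
```

Run:
```python
from h import *
im=cv2.imread('pics/wrist16.png'); T=pose()
print(225,[int(x) for x in im[210:245,312].mean(1)])
v=[int(x) for x in im[231,290:345].mean(1)]; print(v)
for r in (226,231,236): print(r,onz('wrist',317.6,r,.144,T))
print(proj('wrist',np.array([.5228,-.2548,.1]),T),proj('wrist',np.array([.5228,-.2548,.055]),T), [int(x) for x in im[150:215,318].mean(1)])
# other parts unmoved? wrist1-type check from scene: whole-scene diff outside arm
for n in('scene','side'):
    a=cv2.imread(f'pics/{n}0.png').astype(int); b=cv2.imread(f'pics/{n}16.png').astype(int); m=(np.abs(a-b).max(2)>60).astype(np.uint8)
    k,l,st,ce=cv2.connectedComponentsWithStats(m); print(n,[s.tolist() for s in st[1:] if s[4]>60])
```

```text
225 [106, 107, 107, 112, 110, 108, 109, 109, 108, 108, 107, 109, 109, 109, 108, 109, 185, 229, 238, 239, 238, 238, 237, 237, 237, 237, 201, 185, 185, 184, 185, 181, 182, 181, 181]
[117, 180, 182, 179, 180, 180, 184, 188, 187, 184, 177, 168, 158, 231, 234, 236, 236, 235, 236, 237, 238, 239, 238, 237, 236, 236, 236, 238, 238, 237, 237, 238, 238, 237, 236, 237, 239, 239, 238, 235, 235, 237, 240, 240, 227, 189, 191, 187, 184, 184, 183, 184, 182, 182, 134]
226 [ 0.52588453 -0.25401383  0.144     ]
231 [ 0.52225368 -0.25510904  0.144     ]
236 [ 0.51859534 -0.25621253  0.144     ]
[317.50307501 216.28288958] [317.57438838 205.48715277] [100, 98, 99, 100, 100, 103, 102, 102, 101, 123, 172, 176, 178, 177, 104, 103, 105, 105, 101, 54, 25, 27, 26, 28, 22, 26, 25, 24, 28, 26, 27, 27, 25, 53, 57, 51, 52, 55, 54, 55, 56, 54, 55, 56, 54, 53, 57, 54, 57, 56, 58, 56, 57, 65, 88, 107, 107, 104, 105, 108, 106, 107, 104, 112, 111]
scene [[31, 0, 29, 39, 450], [57, 0, 107, 180, 8425], [205, 0, 36, 44, 600], [238, 0, 8, 21, 99], [246, 0, 24, 27, 339], [272, 0, 38, 122, 2670], [128, 50, 8, 22, 65], [314, 
[... 187 characters left out ...]
32, 1331]]
side [[208, 0, 23, 23, 261], [241, 0, 23, 39, 293], [285, 0, 11, 33, 101], [306, 2, 27, 23, 124], [314, 21, 36, 53, 419], [190, 27, 25, 32, 101], [339, 35, 22, 39, 163], [229, 54, 62, 55, 648], [361, 70, 29, 35, 714], [339, 75, 93, 112, 4789], [159, 96, 47, 45, 584], [107, 123, 32, 39, 113], [177, 125, 42, 73, 254], [71, 168, 26, 30, 209], [363, 171, 59, 74, 2039], [244, 175, 26, 18, 93], [290, 177, 17, 12, 115], [299, 190, 48, 37, 624], [235, 201, 25, 11, 160], [117, 203, 37, 51, 513], [81, 205, 31, 51, 478], [166, 213, 84, 37, 467], [336, 212, 24, 16, 95], [268, 219, 40, 13, 243], [285, 220, 43, 24, 228], [326, 241, 45, 17, 338], [190, 257, 32, 22, 101], [345, 264, 38, 27, 262]]
```

```bash
python3 -c "
from rig import *
print(close_job())"
```

```text
the job is handed in; nothing more can be done
None
```

I gauged the pipe end, which is the part standing on the mat, with leaf_hollow_large. I hung the leaf back in its own bay and handed the job in at about 26 s of the 51 s allowed.

**How it was held:** The tool can only turn about its own z, so it could not be tilted to the slope. I gripped the tang across its 24 mm width instead of over its thickness, as your notes ask. I then tipped the leaf about 27° in the pads by pushing it against the rack caps. After gauging, I pushed it nearly upright again the same way.

**Gauging:**
- **Force:** I held the leaf on the pipe for over a second at about 3 N, roughly 2.5 mm of spring travel against the 14 mm stop.
- **Sideways fit:** the sideways force averaged close to zero apart from one stray reading.
- **Seating:** the wrist picture showed no gap at the crown of the curve.
- **Tilt:** it measured 27° from one camera, good to about 0.6°. No second view checked it.

**Hanging:** the leaf hangs upright within about 1 mm of where it was, and the gripper was clear of it before I handed in.

**What disagreed or went less well:**
- The fingertips sit about 35 mm behind the reported tool point, so my first grasp closed on air above the tang.
- The first two tilting pushes fell short, at about 14° and 22°.
- Sideways position by camera and by force differed by about 0.3 mm; I went by force.
- I compared before and after pictures of the whole scene. The arm and its shadow fill much of both, so I took the remaining differences to be those, and nothing else was seen to have moved.

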